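# Bin the empty glue stick in the pedal bin, pedal held down with a block

## Task

Throw the empty glue stick away in the play-kitchen pedal bin: press the pedal all the way down with the orange wooden block and leave the block standing on it by itself, so that it holds the lid up, then drop the glue stick in the bin. Then take the block off slowly, easing the pedal up so that the lid comes down softly and does not bang, and stand the block upright on the table again, clear of the bin, with the lid fully shut. Leave the kettle, the jar, the bath tub and the wardrobe as they are.

Things in the scene. Friction and masses are not known exactly. Their poses are not given: they have to be found in the camera images.
- bin: Small round pedal bin, mint green with a black base and a steel lid, 106 mm across, 127 mm high with the lid shut; it stands firmly and does not move. Origin: centre of its underside on the table, z up; its -x side is the front, where the pedal sticks out, +x the back, where the lid is hinged. Open at the top under the lid: rim at z = 115 mm, mouth 94 mm across inside; inner floor at z = 31 mm.
- bin_mouth (a point): Centre of the bin's mouth, on its axis at rim height, 115 mm above the table.
- bin_lid (a joint): Angle of the bin's domed steel lid (108 mm across): 0 = shut, 1.4 rad = fully raised (almost upright, at the back; its top edge is then about 225 mm above the table and stands about 38 mm behind the bin's axis). It is hinged at the back of the rim, 57 mm behind the axis. A push rod ties it to the pedal, so it moves about 8 times the pedal's angle and falls shut by its own weight when the pedal is let go.
- lid_front (a point): Middle of the lid's front edge; it moves with the lid.
- bin_pedal (a joint): Angle of the pedal: 0 = up (lid shut, pedal sloping 0.18 rad upwards to its front end), 0.184 rad = fully down on its stop (pad level, lid fully raised). Starting it down from the top takes about 2.5 to 3 N on the middle of the pad, keeping it fully down only about 0.6 N. Press it slowly: the lid is heavy for the pedal, so a quick start meets 8 N or more for a moment before the pedal has gone down.
- pedal_pad (a point): Centre of the top of the pedal's flat black ribbed pad, 98 mm in front of the bin's axis; it moves with the pedal. The pad measures 46 mm (front to back) by 56 mm and 5 mm thick, and reaches 121 mm in front of the bin's axis. Its top centre is about 29 mm above the table when up and 11 mm when fully down.
- block: Orange wooden block, 45 x 45 mm and 100 mm tall, standing upright, about 145 g (some 20 g more or less). Origin: centre of its underside, z up along its length. Its weight alone does not push the pedal down from the top, but it keeps the pedal down once that is pressed fully down.
- glue_stick: Empty glue stick, a plain blue and white plastic tube with a yellow band, 26 mm across and 70 mm tall, about 18 g, standing upright. Origin: centre of its underside, z up along its length.
- glue_stick_center (a point): Middle of the glue stick, 35 mm from its underside.
- kettle: Silver toy kettle with a black-gripped bail handle, 86 mm across, about 101 mm high with the handle, spout towards its +y. Loose bystander. Origin: centre of its underside.
- jar: Small glass jar with a pale pink twist cap, 48 mm across, 62 mm high. Loose bystander. Origin: centre of its underside.
- tub: Purple plastic toy bath tub, 157 x 83 mm, 62 mm high, with brass feet and tap (up to 83 mm). Loose bystander. Origin: centre of its underside, long side along x.
- wardrobe: Pink plastic toy wardrobe, 80 mm deep, 150 mm wide and 230 mm high, fixed bystander. Origin: centre of its underside; its front faces its -x.
- door_knob (a point): White knob of the wardrobe's sliding door; it slides sideways with the door, over up to 66 mm. To be left as found.
Things that resemble listed ones, but are neither listed nor needed, are in the scene too. Several things look just like the block: the one meant starts farthest to the robot's left.

How it is judged:
By the outcome, as a careful person would: the job done as asked, in the order asked, and still so for the second after the job is handed in, with the robot touching nothing.
It also fails if it takes over 70 s, if anything falls off the work surface, if the arm or the gripper's body presses on something with over 40 N, if the wrist force passes 120 N, or if a joint passes its speed limit or range.

## Robot

A 6-joint arm with a two-finger parallel gripper is mounted at the origin on the work surface. World frame = base frame: x ahead of the robot, y to its left, z up, the work surface at z = 0. Lengths are in m, angles in rad, forces in N, time in s.
With the tool pointing down it reaches from about 0.375 to 0.975 m from the base axis. Payload 3.8 kg.
Tool frame: the origin (TCP) lies at the centre of the arm's flange, where the gripper is bolted on; the fingertips stand 166 mm ahead of it and the grasp point (between the pads) lies 147 mm ahead of it; x points along the fingers, z is the direction in which the jaws open and shut, and the axes are right-handed (so a half turn about x gives the same grasp; the last joint's range is limited). The gripper opens to 88 mm and grips with 3 to 60 N. Pads are 18 mm wide; open, the fingers measure 123 mm over their backs; the gripper's body (75 mm by 187 mm) begins 45 mm behind the grasp point.
Start: joints at [-1.308, 0.264, 1.604, -0, 1.274, -0.037], TCP at [0.199, -0.645, 0.405] pointing down, gripper open.
Joint ranges: [-2.63, 2.63], [-0.94, 2.18], [0.31, 2.57], [-1.31, 4.45], [0, 2.66], [-2.55, 2.55]. Speed limits (rad/s): [2.57, 2.57, 3.14, 3.14, 3.14, 3.14].

## Interface

Orientations are given as [roll, pitch, yaw] about the fixed x, y, z axes, in that order (R = Rz(yaw) Ry(pitch) Rx(roll)).
In Python, from plant import env gives the robot as it stands.
- The arm moves only by the tool apply_moves, never from a script. Its argument "steps" is a list of rows, each a list of 7 numbers: the shift along the tool's x, y, z in mm, then the turn, a rotation vector about the tool's x, y, z in rad, then the opening, from 0 (shut) to 1 (fully open). In form: [[x, y, z, rx, ry, rz, hand], ...]. A call has 1 to 8 rows; each row is the pose to reach, as a shift and turn from the pose commanded when the call began, along the tool's axes at that moment; what a row does not reach only later rows make up. A row lasts 1/8 s, in which the tool goes at most 62.5 mm and 10.7 degrees, less where a joint would pass 70% of its speed; a pose out of reach is approached as far as the arm can. A call with a gripper value outside its range is refused whole. The fingers move at their own pace and stop on an object; the grip force is fixed at half the most. Time passes only in rows, so rows that repeat a pose let the fingers close. It gives the time, the measured TCP pose, the force and the opening at its end, in the units of the state.
- env.read_state(): the state, without advancing time (a new reading comes with each control period).
- env.read_camera(name): name is "scene" or "top" or "wrist"; returns a dict with "image" (480x640x3 uint8, red, green, blue), "depth" (480x640 float32, m along the optical axis (not along the pixel's ray), 0 where there is no reading), "vfov" (degrees; the focal length in pixels is half the picture's height over the tangent of half this angle, whatever the lens; pixels are square), "cx", "cy" (the principal point, pixels), "view" (4x4, takes a point from world to camera coordinates); the wrist camera has in their place "tool_from_camera" (4x4, takes a point from camera to tool coordinates, whose origin is the TCP and whose axes are the tool frame's). Camera axes: x right, y down, z forward; pixel columns grow to the right and rows downward; lengths in m; the calibration is good to about 2 mm. A picture is of the moment at which its call begins: read the wrist's pose just before it.
- env.close_job(): hands the job in, once; it reports no verdict.
Trained networks look in a picture, given as the dict that the camera call returned (one of the last four; its "shot" number tells which), for a name from the list of things; names that differ only in an ending like _2 or _b are one class to them, and where a whole thing is asked for, a point or a joint stands for the part that bears it (a point fixed in the world has none). Each returns a list of dicts, best first, with "p" (0 to 1); they miss things now and then, are a little off and sometimes report something else, mostly with a low value. They report only what shows in the picture. A call takes as long as a camera call. They do not tell look-alikes from the thing itself.
- env.look_for(name, picture): "uv" ([column, row] in pixels, amid what is visible of it).
- env.spot_point(name, picture): "uv" ([column, row] in pixels: a listed point, or the origin of a listed thing).
The state is a dict: "time_s": time; "joints": joint angles; "dq": joint speeds; "joint_torque": joint torques, N m; "ee_pos": TCP position; "ee_rot": TCP orientation; "ft_force": force on the tool from outside, world axes, zero at the start; "ft_torque": the same for the moment, N m; "grip_width": finger opening in m.
Only numpy, scipy, OpenCV 4.12 (cv2) and the standard library are available. Lean on these libraries where they do the work, as an engineer would, in place of code of your own. Each camera call takes 0.05 s, during which the arm holds its last target.

## Working session

There is one attempt and no reset: what is moved stays moved. The work goes in short steps, Python scripts to look and compute and a tool call to move; the robot and the scene stay as the last step left them, time stands still between calls to the robot, and variables do not carry over. Pictures are saved under pics/ and viewed, and the job is handed in when it is done.

Besides the shell and the picture viewer there is one more tool, called after ">>>" in YAML: its name, and indented under it one key for each argument. apply_moves: Moves the arm, as the interface text tells. Its arguments: {"type":"object","properties":{"steps":{"type":"array","items":{"type":"array","items":{"type":"number"}}}},"required":["steps"]}

```bash
ls; mkdir -p pics
cat > h.py <<'E'
import numpy as np, cv2
from plant import env
from scipy.spatial.transform import Rotation as R
def save(c,n): cv2.imwrite('pics/'+n,cv2.cvtColor(c['image'],cv2.COLOR_RGB2BGR))
def cam2w(c,st=None):
    if 'view' in c: return np.linalg.inv(np.array(c['view']))
    T=np.eye(4);T[:3,:3]=R.from_euler('xyz',st['ee_rot']).as_matrix();T[:3,3]=st['ee_pos']
    return T@np.array(c['tool_from_camera'])
def ray(c,uv,st=None):
    f=240/np.tan(np.radians(c['vfov'])/2)
    d=np.array([(uv[0]-c['cx'])/f,(uv[1]-c['cy'])/f,1.])
    M=cam2w(c,st); return M[:3,3],M[:3,:3]@d
def atz(c,uv,z,st=None):
    o,d=ray(c,uv,st); return o+d*(z-o[2])/d[2]
def atd(c,uv,st=None):
    o,d=ray(c,uv,st); u,v=int(round(uv[0])),int(round(uv[1])); return o+d*c['depth'][v,u]
def cloud(c,st=None):
    f=240/np.tan(np.radians(c['vfov'])/2)
    v,u=np.mgrid[:480,:640]; D=c['depth']
    P=np.stack([(u-c['cx'])/f*D,(v-c['cy'])/f*D,D],-1); M=cam2w(c,st)
    W=P@M[:3,:3].T+M[:3,3]; W[D<=0]=np.nan; return W
E
python3 - <<'E'
from h import *
np.set_printoptions(precision=4,suppress=True)
print(env.read_state())
for n in ['scene','top']:
    c=env.read_camera(n); save(c,n+'0.png'); print(n,c['shot'],c['vfov'],c['view'])
    for t in ['bin','block','glue_stick','kettle','jar','tub','wardrobe']:
        r=env.look_for(t,c); print(t,[(np.round(q['uv']),round(q['p'],2),atd(c,q['uv'])) for q in r])
    for t in ['pedal_pad','bin_mouth','lid_front','bin','glue_stick']:
        r=env.spot_point(t,c); print('pt',t,[(np.round(q['uv']),round(q['p'],2),atd(c,q['uv'])) for q in r])
E
```

```text
pics
{'time_s': 0.0, 'joints': array([-1.3079,  0.2648,  1.6053, -0.0001,  1.2737, -0.0369]), 'dq': array([-0.0001, -0.0006, -0.0006,  0.0012,  0.0001, -0.0023]), 'joint_torque': array([  0.0009, -50.2112, -35.6875,   0.0729,   0.0294,  -0.0002]), 'ee_pos': array([ 0.1993, -0.6446,  0.4034]), 'ee_rot': array([3.1398, 1.5686, 1.8689]), 'ft_force': array([-0.0741,  0.0278,  0.3277]), 'ft_torque': array([0.0374, 0.0025, 0.0115]), 'grip_width': 0.08807141618817592}
scene 1 48.15306444810486 [[ 0.4356  0.9001 -0.0057 -0.2468]
 [ 0.6272 -0.308  -0.7154 -0.2557]
 [-0.6457  0.308  -0.6987  1.7602]
 [ 0.      0.      0.      1.    ]]
bin [(array([349., 260.]), 0.91, array([0.6687, 0.0302, 0.1255]))]
block [(array([346., 214.]), 0.98, array([0.4647, 0.1328, 0.0631])), (array([332., 186.]), 0.94, array([0.3586, 0.1421, 0.0799])), (array([395., 212.]), 0.91, array([0.53  , 0.2444, 0.0767]))]
glue_stick [(array([223., 276.]), 0.77, array([ 0.5145, -0.2361,  0.0452])), (array([491., 190.]), 0.27, array([0.6035, 0.4948, 0.1173]))]
kettle [(array([444., 282.]), 0.64, array([0.7794, 0.232 , 0.0586]))
[... 1431 characters left out ...]
., 178.]), 0.62, array([ 0.7029, -0.2166,  0.0597]))]
tub [(array([501., 202.]), 0.87, array([ 0.6388, -0.4795,  0.0097]))]
wardrobe [(array([120., 234.]), 0.91, array([0.5455, 0.4909, 0.226 ]))]
pt pedal_pad [(array([292., 239.]), 0.83, array([0.5483, 0.0956, 0.0283]))]
pt bin_mouth [(array([307., 202.]), 0.74, array([0.6324, 0.0497, 0.1209])), (array([409., 256.]), 0.58, array([ 0.4966, -0.2223,  0.0155]))]
pt lid_front [(array([301., 217.]), 0.69, array([0.5945, 0.0659, 0.1173]))]
pt bin [(array([306., 208.]), 0.64, array([0.6141, 0.0523, 0.1283]))]
pt glue_stick [(array([411., 252.]), 0.64, array([ 0.5025, -0.2188,  0.0716])), (array([141., 222.]), 0.58, array([0.5984, 0.4967, 0.0593]))]
```

View pics/scene0.png

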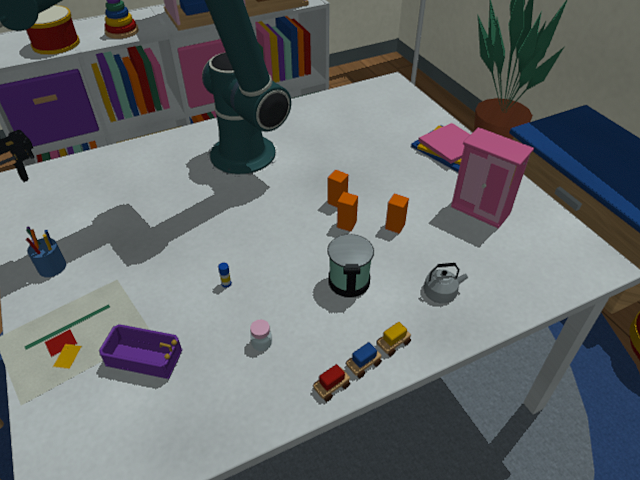

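View pics/top0.png

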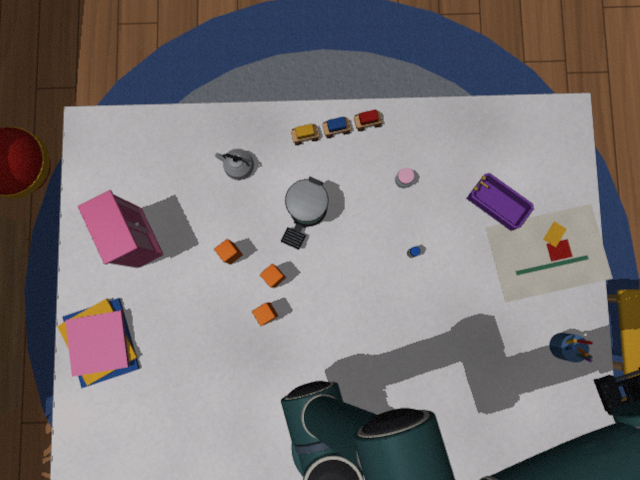

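Candidates for the block are the three orange blocks, at top-picture pixels (229,250), (271,272) and (264,311). The farthest left (greatest y) is (229,250). Next I measure it and the other parts.

Run:
```python
from h import *
np.set_printoptions(precision=4,suppress=True)
c=env.read_camera('top'); W=cloud(c); I=c['image'].astype(int); hsv=cv2.cvtColor(c['image'],cv2.COLOR_RGB2HSV)
cr=c['image'][190:330,190:350]; cv2.imwrite('pics/crop1.png',cv2.cvtColor(cv2.resize(cr,None,fx=5,fy=4.2,interpolation=cv2.INTER_CUBIC),cv2.COLOR_RGB2BGR)[:600,:800])
om=(hsv[...,0]>5)&(hsv[...,0]<18)&(hsv[...,1]>150)&(hsv[...,2]>60)
n,l,s,ce=cv2.connectedComponentsWithStats(om.astype(np.uint8))
for i in range(1,n):
    if s[i,4]<150: continue
    m=(l==i); 
    mt=m&(W[...,2]>0.088)
    P=np.array([atz(c,(u,v),0.1)[:2] for v,u in np.argwhere(mt)])
    if len(P)<50: continue
    r=cv2.minAreaRect((P*1000).astype(np.float32)); print('block',ce[i],s[i,4],len(P),P.mean(0),r, 'z',np.nanmedian(W[mt][:,2]))
# bin lid
m=(W[...,2]>0.105)&(W[...,0]>0.5)&(W[...,0]<0.75)&(abs(W[...,1]-.05)<.1)
print('lid',m.sum(),np.nanmean(W[m],0),np.nanmin(W[m],0),np.nanmax(W[m],0))
m=(I.sum(2)<110)&(W[...,2]>0.012)&(W[...,2]<0.06)&(W[...,0]>0.5)&(W[...,0]<0.6)&(abs(W[...,1]-.1)<.06)
P=W[m]; print('ped',m.sum(),np.nanmean(P,0),np.argwhere(m).mean(0)); print(cv2.minAreaRect((P[:,:2]*1000).astype(np.float32)))
m=(W[...,2]>0.03)&(abs(W[...,0]-.5)<.05)&(abs(W[...,1]+.22)<.05)
print('glue',m.sum(),np.nanmean(W[m],0),np.nanmax(W[m],0),np.argwhere(m).mean(0))
c2=env.read_camera('scene');W=cloud(c2)
m=(W[...,2]>0.118)&(W[...,0]>0.5)&(W[...,0]<0.75)&(abs(W[...,1]-.05)<.1)
print('lid',m.sum(),np.nanmean(W[m],0),np.nanmin(W[m],0),np.nanmax(W[m],0))
m=(W[...,2]>0.02)&(abs(W[...,0]-.5)<.05)&(abs(W[...,1]+.22)<.05)
print('glue',m.sum(),np.nanmean(W[m],0),np.nanmax(W[m],0))
```

```text
block [227.8133 251.4629] 391 305 [0.5133 0.2608] ((513.337646484375, 260.76922607421875), (46.02084732055664, 44.63363265991211), 36.05547332763672) z 0.09980796960032734
block [272.1994 275.6828] 331 303 [0.4472 0.1436] ((447.3336181640625, 143.41607666015625), (45.4630241394043, 43.80522918701172), 40.59125518798828) z 0.1001048428502882
block [264.5468 313.3187] 342 304 [0.35   0.1649] ((349.7050476074219, 165.1510009765625), (44.05405044555664, 44.63715744018555), 30.781230926513672) z 0.10046438537948088
lid 1491 [0.6365 0.0496 0.1235] [ 0.5824 -0.005   0.1057] [0.6982 0.1061 0.1349]
ped 164 [0.5589 0.0846 0.029 ] [234.7195 295.4817]
((565.6004028320312, 82.987548828125), (53.20149230957031, 78.3271484375), 61.02558898925781)
glue 94 [ 0.5032 -0.2284  0.0656] [ 0.5153 -0.2173  0.0795] [251.6489 414.3936]
lid 1266 [0.6445 0.0452 0.1247] [ 0.583  -0.0072  0.118 ] [0.7005 0.1038 0.1323]
glue 198 [ 0.5123 -0.2335  0.0533] [ 0.5227 -0.2194  0.0755]
```

View pics/crop1.png

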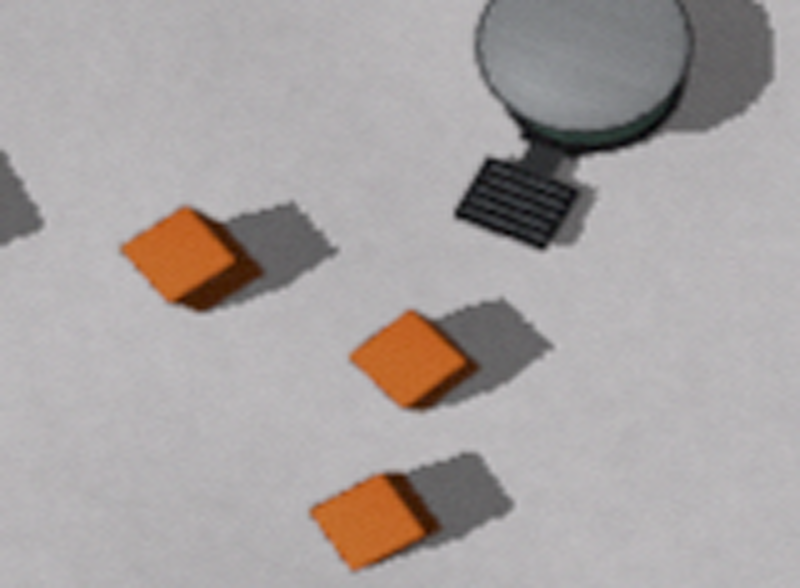

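```bash
cat >> h.py <<'E'
np.set_printoptions(precision=4,suppress=True)
def Rt(ang): # tool down, jaws (tool z) at world angle ang (deg)
    a=np.radians(ang); z=np.array([np.cos(a),np.sin(a),0]); x=np.array([0,0,-1.]); y=np.cross(z,x)
    return np.stack([x,y,z],1)
def move(grasp,ang,st=None,quiet=False):
    """grasp point world (m), jaw angle -> tool-frame row"""
    st=st or env.read_state(); Rc=R.from_euler('xyz',st['ee_rot']).as_matrix()
    g=Rt(ang); t=np.array(grasp)-g[:,0]*0.147
    s=Rc.T@(t-st['ee_pos'])*1000; r=R.from_matrix(Rc.T@g).as_rotvec()
    print('row mm',s.round(1),'rot',r.round(4),'deg',np.degrees(np.linalg.norm(r)).round(1)); return s,r
def jaw(st): 
    M=R.from_euler('xyz',st['ee_rot']).as_matrix(); return np.degrees(np.arctan2(M[1,2],M[0,2])),M[:,0]
E
python3 - <<'E'
from h import *
st=env.read_state(); print(jaw(st))
for a in (36,126,-54,-144): print(a); move([.513,.261,.25],a,st)
c=env.read_camera('top')
q=[(288,228.1),(305.6,235.2),(299,249),(281.4,240.5)]
p=np.array([atz(c,q[0],.025),atz(c,q[1],.025),atz(c,q[2],.033),atz(c,q[3],.033)]);print(p,p.mean(0))
print(np.linalg.norm(p-np.roll(p,-1,0),axis=1))
d=p[2:].mean(0)-p[:2].mean(0);print('dir',np.degrees(np.arctan2(d[1],d[0])))
e=p[1]-p[0]+p[2]-p[3];print('tang',np.degrees(np.arctan2(e[1],e[0])))
d=p.mean(0)[:2]-[.639,.048];print(np.degrees(np.arctan2(d[1],d[0])),np.linalg.norm(d))
E
```

```text
(np.float64(-72.8231985739469), array([ 0., -0., -1.]))
36
row mm [   7.7  567.2 -772.9] rot [-1.8993  0.0001  0.    ] deg 108.8
126
row mm [   7.7  567.2 -772.9] rot [ 2.8131 -0.     -0.0001] deg 161.2
-54
row mm [   7.7  567.2 -772.9] rot [-0.3285  0.0001 -0.    ] deg 18.8
-144
row mm [   7.7  567.2 -772.9] rot [ 1.2423  0.     -0.0001] deg 71.2
[[0.5779 0.105  0.025 ]
 [0.5574 0.0574 0.025 ]
 [0.5194 0.0755 0.033 ]
 [0.5435 0.1227 0.033 ]] [0.5496 0.0901 0.029 ]
[0.0518 0.0428 0.053  0.0395]
dir 153.6315521650576
tang -115.1464137084571
154.7738982254616 0.09887541198314197
```

>>> apply_moves:
  steps:
    - [0, 35, -48, -0.11, 0, 0, 1]
    - [1, 70, -96, -0.22, 0, 0, 1]
    - [2, 105, -144, -0.34, 0, 0, 1]
    - [2, 140, -192, -0.46, 0, 0, 1]
    - [3, 175, -240, -0.58, 0, 0, 1]
    - [3, 210, -288, -0.7, 0, 0, 1]
    - [4, 245, -336, -0.82, 0, 0, 1]
    - [4, 280, -384, -0.95, 0, 0, 1]

```text
time_s: 2.45
ee_pos: [0.3536, -0.1935, 0.4011]
ee_rot: [-0.1, 1.569, -0.417]
ft_force: [0.5, 0.1, 0.4]
grip_width: 0.0882
```

Run:
```python
from h import *
st=env.read_state(); print(st['time_s'],st['ee_pos'],jaw(st)); move([.513,.261,.25],36,st)
```

```text
2.45 [ 0.3536 -0.1935  0.4011] (np.float64(-18.18967992272119), array([ 0.0013, -0.0006, -1.    ]))
row mm [  4.  481.6   9.6] rot [-0.9458  0.0012  0.0008] deg 54.2
```

>>> apply_moves:
  steps:
    - [0, 60, 1, -0.12, 0, 0, 1]
    - [1, 120, 2, -0.24, 0, 0, 1]
    - [1, 180, 4, -0.36, 0, 0, 1]
    - [2, 240, 5, -0.48, 0, 0, 1]
    - [2, 300, 6, -0.6, 0, 0, 1]
    - [3, 360, 7, -0.72, 0, 0, 1]
    - [3, 422, 8, -0.84, 0, 0, 1]
    - [4, 482, 10, -0.946, 0, 0, 1]

```text
time_s: 3.45
ee_pos: [0.5153, 0.2612, 0.3971]
ee_rot: [-0.42, 1.57, 0.21]
ft_force: [0.5, 0.0, 0.1]
grip_width: 0.0881
```

Run:
```python
from h import *
st=env.read_state(); print(st['time_s'],st['ee_pos'],jaw(st)); move([.513,.261,.078],36,st)
c=env.read_camera('wrist'); save(c,'w1.png'); W=cloud(c,st); hsv=cv2.cvtColor(c['image'],cv2.COLOR_RGB2HSV)
om=(hsv[...,0]>5)&(hsv[...,0]<18)&(hsv[...,1]>150)&(hsv[...,2]>60)&(abs(W[...,2]-.1)<.008)
n,l,s,ce=cv2.connectedComponentsWithStats(om.astype(np.uint8))
for i in range(1,n):
    if s[i,4]<500: continue
    P=W[l==i]; print(ce[i],s[i,4],np.median(P[:,2]),cv2.minAreaRect((P[:,:2]*1000).astype(np.float32)))
```

```text
3.45 [0.5153 0.2612 0.3971] (np.float64(36.05549876465984), array([ 0.001 ,  0.0002, -1.    ]))
row mm [172.1   1.3  -2.2] rot [0.001  0.0009 0.0004] deg 0.1
[ 83.1506 196.9369] 3313 0.10125691698612677 ((351.16241455078125, 168.9796905517578), (45.890708923339844, 43.87397003173828), 30.549270629882812)
[316.7002 219.2773] 2852 0.10098726194632923 ((514.7568969726562, 264.9720153808594), (44.22168731689453, 44.15321350097656), 36.02779769897461)
[172.5576 276.9677] 2041 0.10114000010895569 ((448.98748779296875, 147.76190185546875), (45.014198303222656, 44.165714263916016), 41.3132438659668)
```

View pics/w1.png

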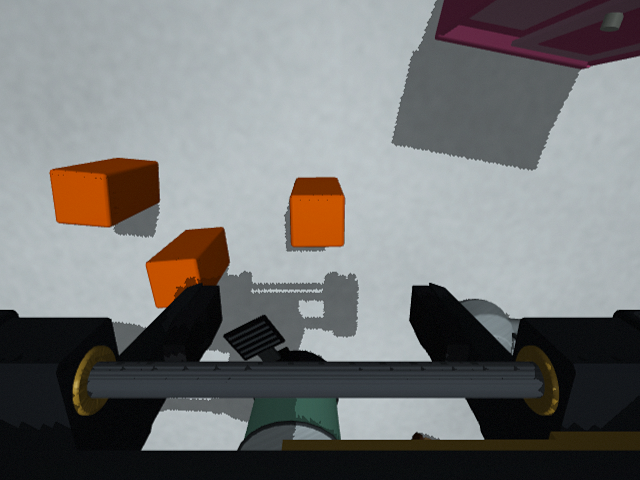

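The chosen block is at (317,219), centred between the open fingers, with the other two at (83,197) and (173,277). I go down and grip.

>>> apply_moves:
  steps:
    - [40, 1, 0, 0, 0, 0, 1]
    - [80, 2, 0, 0, 0, 0, 1]
    - [120, 2, 0, 0, 0, 0, 1]
    - [150, 2, 0, 0, 0, 0, 1]
    - [172, 2, 0, 0, 0, 0, 1]
    - [172, 2, 0, 0, 0, 0, 1]

```text
time_s: 4.25
ee_pos: [0.5127, 0.2598, 0.2227]
ee_rot: [2.944, 1.566, -2.715]
ft_force: [0.4, 0.2, 0.4]
grip_width: 0.0886
```

>>> apply_moves:
  steps:
    - [0, 0, 0, 0, 0, 0, 0.3]
    - [0, 0, 0, 0, 0, 0, 0.3]
    - [0, 0, 0, 0, 0, 0, 0.3]
    - [0, 0, 0, 0, 0, 0, 0.3]
    - [0, 0, 0, 0, 0, 0, 0.3]
    - [0, 0, 0, 0, 0, 0, 0.3]

```text
time_s: 5.0
ee_pos: [0.5142, 0.2607, 0.2252]
ee_rot: [-0.133, 1.57, 0.492]
ft_force: [0.5, 0.3, 2.3]
grip_width: 0.0448
```

>>> apply_moves:
  steps:
    - [-15, 0, 0, 0, 0, 0, 0.3]
    - [-45, 0, 0, 0, 0, 0, 0.3]
    - [-85, 0, 0, 0, 0, 0, 0.3]
    - [-115, 0, 0, 0, 0, 0, 0.3]
    - [-120, 0, 0, 0, 0, 0, 0.3]

```text
time_s: 5.62
ee_pos: [0.5145, 0.2608, 0.3479]
ee_rot: [-0.208, 1.566, 0.417]
ft_force: [0.7, 0.1, -1.2]
grip_width: 0.0448
```

Run:
```python
from h import *
st=env.read_state(); print(st['time_s'],st['ee_pos'],jaw(st),st['grip_width']); move([.5496,.0901,.198],64.5,st)
c=env.read_camera('wrist'); save(c,'w2.png')
r=env.spot_point('pedal_pad',c); print([(q['uv'],q['p'],atz(c,q['uv'],.029,st)) for q in r])
```

```text
5.625 [0.5145 0.2608 0.3479] (np.float64(35.81068200034045), array([ 0.0047,  0.0021, -1.    ])) 0.04483196090427775
row mm [   2.7 -159.   -71.5] rot [-0.5007  0.0047  0.0023] deg 28.7
[]
```

View pics/w2.png

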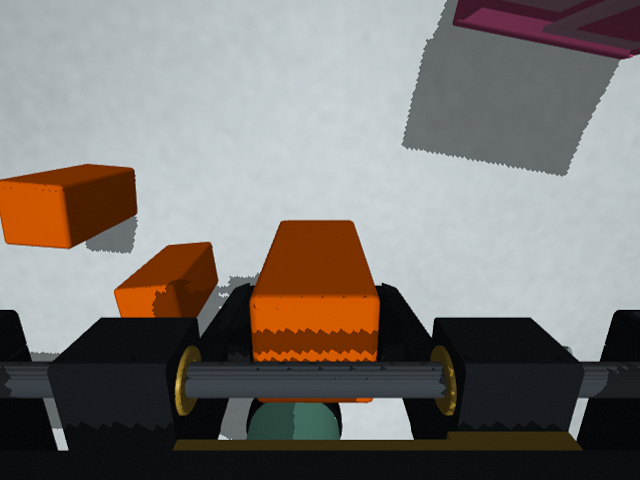

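Run:
```python
from h import *
st=env.read_state()
c=env.read_camera('wrist')
s1=dict(ee_pos=np.array([0.5153,0.2612,0.3971]),ee_rot=R.from_matrix(Rt(36.05)).as_euler('xyz'))
im=cv2.imread('pics/w1.png'); cv2.imwrite('pics/w1c.png',cv2.resize(im[300:380,200:310],None,fx=7,fy=7,interpolation=cv2.INTER_CUBIC)[:600,:800])
W=cloud(c,st); hsv=cv2.cvtColor(c['image'],cv2.COLOR_RGB2HSV)
om=(hsv[...,0]>5)&(hsv[...,0]<18)&(hsv[...,1]>150)&(hsv[...,2]>60)
om[:,:250]=0; om[:,385:]=0; om[:220]=0; om[300:]=0
P=W[om]; M=R.from_euler('xyz',st['ee_rot']).as_matrix(); T=(P-st['ee_pos'])@M
ok=~np.isnan(T[:,0]); T=T[ok]; print(len(T),T.min(0),T.max(0),np.median(T,0)) # outer face y in tool
for lo,hi in ((.14,.16),(.17,.19),(.2,.22)):
    k=(T[:,0]>lo)&(T[:,0]<hi); print(k.sum(),T[k].mean(0),T[k][:,2].min(),T[k][:,2].max())
```

```text
7912 [ 0.1237  0.0091 -0.027 ] [0.22   0.0256 0.0225] [0.1513 0.0247 0.0006]
2065 [0.1493 0.0247 0.0006] -0.02703188062153343 0.02203624839602072
1187 [0.1794 0.0248 0.0009] -0.02085157234421023 0.022322794257663967
739 [0.2094 0.0249 0.001 ] -0.02031780053319138 0.022336009571230827<sys>:0: UserWarning: Gimbal lock detected. Setting third angle to zero since it is not possible to uniquely determine all angles.
```

View pics/w1c.png

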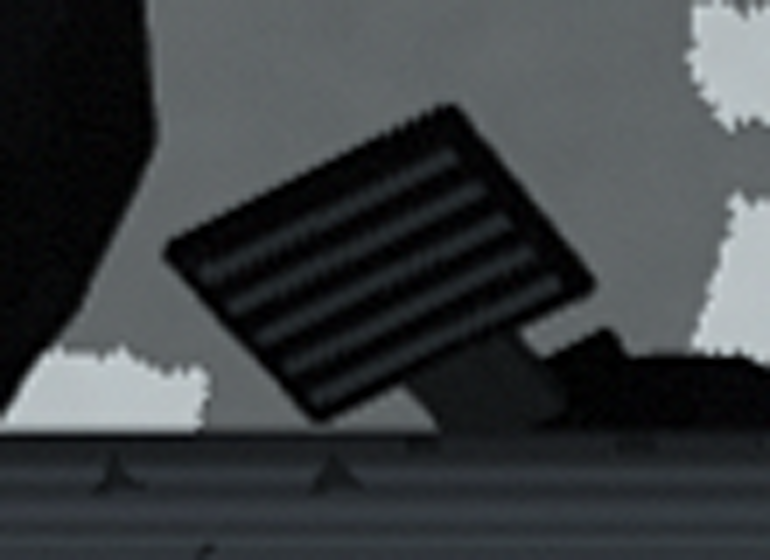

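```bash
python3 - 2>/dev/null <<'E'
from h import *
st=env.read_state()
c=env.read_camera('wrist')
s1=dict(ee_pos=np.array([0.5153,0.2612,0.3971]),ee_rot=R.from_matrix(Rt(36.05)).as_euler('xyz'))
f=lambda x,y,z: atz(c,(200+x/7,300+y/7),z,s1)
p=np.array([f(185,268,.033),f(462,130,.033),f(595,280,.025),f(320,418,.025)])
print(p,p.mean(0),np.linalg.norm(p-np.roll(p,-1,0),axis=1))
d=p[:2].mean(0)-p[2:].mean(0); print(np.degrees(np.arctan2(d[1],d[0])))
e=p[1]-p[0]+p[2]-p[3]; print(np.degrees(np.arctan2(e[1],e[0])))
E
```

```text
[[0.5241 0.078  0.033 ]
 [0.5464 0.1257 0.033 ]
 [0.5818 0.1105 0.025 ]
 [0.5595 0.0605 0.025 ]] [0.5529 0.0937 0.029 ] [0.0527 0.0394 0.0547 0.0402]
155.20737052444792
65.51399721939852
```

```bash
python3 - 2>/dev/null <<'E'
from h import *
move([.553,.0908,.198],65)
E
```

```text
row mm [  -1.8 -160.7  -66.8] rot [-0.5095 -0.0026 -0.0013] deg 29.2
```

>>> apply_moves:
  steps:
    - [0, -30, -12, -0.1, 0, 0, 0.3]
    - [0, -65, -27, -0.22, 0, 0, 0.3]
    - [0, -100, -42, -0.34, 0, 0, 0.3]
    - [0, -135, -56, -0.45, 0, 0, 0.3]
    - [0, -155, -64, -0.5, 0, 0, 0.3]
    - [0, -160.7, -66.8, -0.51, 0, 0, 0.3]
    - [0, -160.7, -66.8, -0.51, 0, 0, 0.3]

```text
time_s: 6.7
ee_pos: [0.5533, 0.0911, 0.3435]
ee_rot: [1.944, 1.569, 3.078]
ft_force: [-0.3, -0.0, -1.5]
grip_width: 0.0449
```

```bash
python3 - 2>/dev/null <<'E'
from h import *
st=env.read_state(); print(st['time_s'],st['ee_pos'],jaw(st),st['grip_width']); move([.553,.0908,.13],65,st)
c=env.read_camera('top'); cr=c['image'][170:310,220:380]; cv2.imwrite('pics/t2.png',cv2.cvtColor(cv2.resize(cr,None,fx=4,fy=4,interpolation=cv2.INTER_CUBIC),cv2.COLOR_RGB2BGR))
c=env.read_camera('scene'); cr=c['image'][180:310,280:430]; cv2.imwrite('pics/s2.png',cv2.cvtColor(cv2.resize(cr,None,fx=4,fy=4,interpolation=cv2.INTER_CUBIC),cv2.COLOR_RGB2BGR))
E
```

```text
6.7 [0.5533 0.0911 0.3435] (np.float64(64.94865516570133), array([-0.0022,  0.0001, -1.    ])) 0.044850689909228636
row mm [66.5  0.  -0.3] rot [-0.0009 -0.0008 -0.0021] deg 0.1
```

View pics/t2.png

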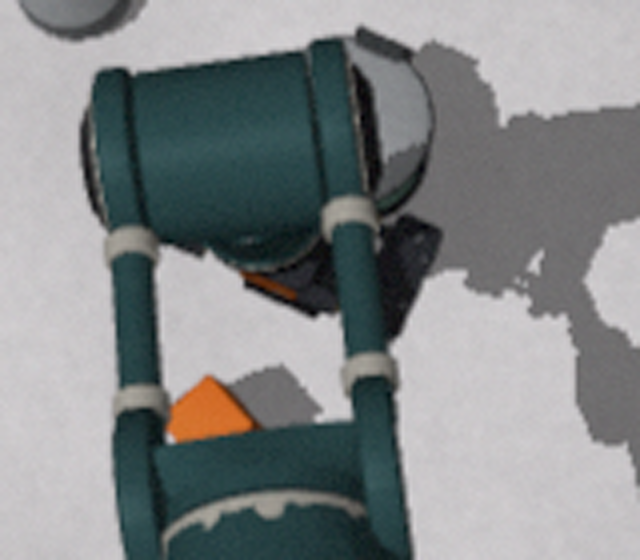

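View pics/s2.png

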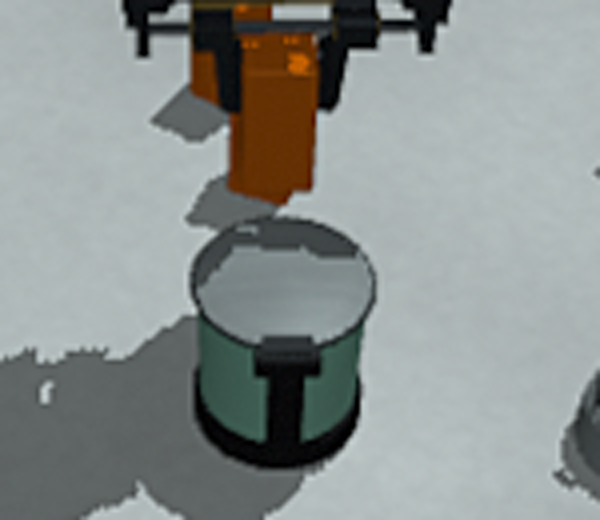

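>>> apply_moves:
  steps:
    - [15, 0, 0, 0, 0, 0, 0.3]
    - [40, 0, 0, 0, 0, 0, 0.3]
    - [60, 0, 0, 0, 0, 0, 0.3]
    - [72, 0, 0, 0, 0, 0, 0.3]
    - [77, 0, 0, 0, 0, 0, 0.3]
    - [77, 0, 0, 0, 0, 0, 0.3]

```text
time_s: 7.55
ee_pos: [0.5537, 0.0913, 0.2676]
ee_rot: [1.815, 1.571, 2.95]
ft_force: [0.9, -0.7, -1.8]
grip_width: 0.0448
```

```bash
python3 - 2>/dev/null <<'E'
from h import *
st=env.read_state(); print(st['time_s'],st['ee_pos'],jaw(st),st['grip_width'],st['ft_force'])
c=env.read_camera('wrist'); save(c,'w3.png'); W=cloud(c,st)
c=env.read_camera('scene'); cr=c['image'][180:310,280:430]; cv2.imwrite('pics/s3.png',cv2.cvtColor(cv2.resize(cr,None,fx=4,fy=4,interpolation=cv2.INTER_CUBIC),cv2.COLOR_RGB2BGR))
E
```

```text
7.55 [0.5537 0.0913 0.2676] (np.float64(65.0415844486808), array([-0.0002,  0.    , -1.    ])) 0.04479568484846637 [ 0.9106 -0.7234 -1.7617]
```

View pics/w3.png

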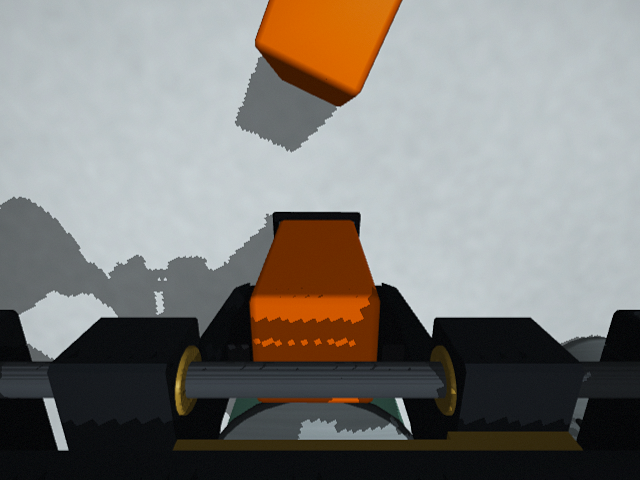

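View pics/s3.png

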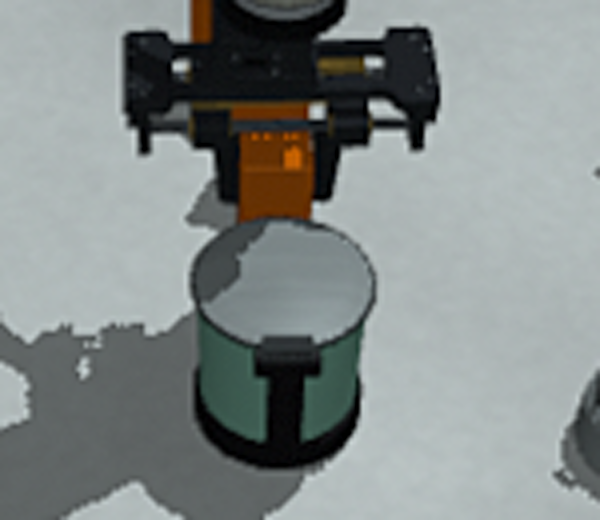

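>>> apply_moves:
  steps:
    - [3, 0, 0, 0, 0, 0, 0.3]
    - [6, 0, 0, 0, 0, 0, 0.3]
    - [7, 0, 0, 0, 0, 0, 0.3]
    - [8, 0, 0, 0, 0, 0, 0.3]
    - [9, 0, 0, 0, 0, 0, 0.3]
    - [10, 0, 0, 0, 0, 0, 0.3]
    - [11, 0, 0, 0, 0, 0, 0.3]
    - [11.5, 0, 0, 0, 0, 0, 0.3]

```text
time_s: 8.65
ee_pos: [0.5537, 0.0912, 0.2564]
ee_rot: [1.34, 1.571, 2.475]
ft_force: [-1.3, 0.4, 1.2]
grip_width: 0.0449
```

>>> apply_moves:
  steps:
    - [0.5, 0, 0, 0, 0, 0, 0.3]
    - [1, 0, 0, 0, 0, 0, 0.3]
    - [1.5, 0, 0, 0, 0, 0, 0.3]
    - [2, 0, 0, 0, 0, 0, 0.3]
    - [2.5, 0, 0, 0, 0, 0, 0.3]
    - [3, 0, 0, 0, 0, 0, 0.3]
    - [3.5, 0, 0, 0, 0, 0, 0.3]
    - [4, 0, 0, 0, 0, 0, 0.3]

```text
time_s: 9.65
ee_pos: [0.5537, 0.0911, 0.2521]
ee_rot: [1.994, 1.571, 3.129]
ft_force: [-1.2, 0.0, 1.2]
grip_width: 0.0448
```

>>> apply_moves:
  steps:
    - [0.7, 0, 0, 0, 0, 0, 0.3]
    - [1.4, 0, 0, 0, 0, 0, 0.3]
    - [2.1, 0, 0, 0, 0, 0, 0.3]
    - [2.8, 0, 0, 0, 0, 0, 0.3]
    - [3.5, 0, 0, 0, 0, 0, 0.3]
    - [4.2, 0, 0, 0, 0, 0, 0.3]
    - [4.9, 0, 0, 0, 0, 0, 0.3]
    - [5.6, 0, 0, 0, 0, 0, 0.3]

```text
time_s: 10.65
ee_pos: [0.5537, 0.0911, 0.2465]
ee_rot: [1.873, 1.571, 3.008]
ft_force: [-0.9, -0.1, 0.3]
grip_width: 0.0445
```

>>> apply_moves:
  steps:
    - [0.7, 0, 0, 0, 0, 0, 0.3]
    - [1.4, 0, 0, 0, 0, 0, 0.3]
    - [2.1, 0, 0, 0, 0, 0, 0.3]
    - [2.8, 0, 0, 0, 0, 0, 0.3]
    - [3.5, 0, 0, 0, 0, 0, 0.3]
    - [4.2, 0, 0, 0, 0, 0, 0.3]
    - [4.9, 0, 0, 0, 0, 0, 0.3]
    - [5.6, 0, 0, 0, 0, 0, 0.3]

```text
time_s: 11.65
ee_pos: [0.5537, 0.0911, 0.2409]
ee_rot: [0.045, 1.571, 1.18]
ft_force: [-1.3, -0.1, -0.7]
grip_width: 0.0449
```

```bash
python3 - 2>/dev/null <<'E'
from h import *
st=env.read_state(); print(st['time_s'],st['ee_pos'],jaw(st),st['grip_width'],st['ft_force'])
c=env.read_camera('scene'); cr=c['image'][150:310,270:430]; cv2.imwrite('pics/s4.png',cv2.cvtColor(cv2.resize(cr,None,fx=3.7,fy=3.7,interpolation=cv2.INTER_CUBIC),cv2.COLOR_RGB2BGR))
E
```

```text
11.65 [0.5537 0.0911 0.2409] (np.float64(65.02766245997705), array([ 0.,  0., -1.])) 0.04494850943359459 [-1.3291 -0.0984 -0.6511]
```

View pics/s4.png

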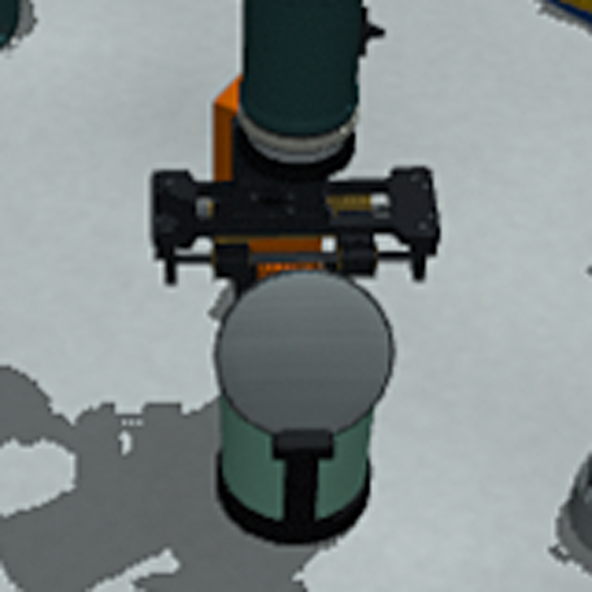

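>>> apply_moves:
  steps:
    - [0.6, 0, 0, 0, 0, 0, 0.3]
    - [1.2, 0, 0, 0, 0, 0, 0.3]
    - [1.8, 0, 0, 0, 0, 0, 0.3]
    - [2.4, 0, 0, 0, 0, 0, 0.3]
    - [3.0, 0, 0, 0, 0, 0, 0.3]
    - [3.5, 0, 0, 0, 0, 0, 0.3]
    - [4, 0, 0, 0, 0, 0, 0.3]
    - [4.3, 0, 0, 0, 0, 0, 0.3]

```text
time_s: 12.7
ee_pos: [0.5537, 0.0911, 0.2367]
ee_rot: [-2.468, 1.571, -1.333]
ft_force: [-0.1, 1.2, -0.3]
grip_width: 0.0446
```

>>> apply_moves:
  steps:
    - [0.2, 0, 0, 0, 0, 0, 0.3]
    - [0.4, 0, 0, 0, 0, 0, 0.3]
    - [0.6, 0, 0, 0, 0, 0, 0.3]

```text
time_s: 13.08
ee_pos: [0.5537, 0.0911, 0.2361]
ee_rot: [-1.555, 1.571, -0.42]
ft_force: [-1.0, 0.7, -0.3]
grip_width: 0.0448
```

>>> apply_moves:
  steps:
    - [0.3, 0, 0, 0, 0, 0, 0.3]
    - [0.6, 0, 0, 0, 0, 0, 0.3]
    - [0.9, 0, 0, 0, 0, 0, 0.3]
    - [1.2, 0, 0, 0, 0, 0, 0.3]

```text
time_s: 13.58
ee_pos: [0.5537, 0.0911, 0.2351]
ee_rot: [-0.942, 1.571, 0.193]
ft_force: [-1.7, 1.0, 3.1]
grip_width: 0.0444
```

>>> apply_moves:
  steps:
    - [0.3, 0, 0, 0, 0, 0, 0.3]
    - [0.5, 0, 0, 0, 0, 0, 0.3]
    - [0.5, 0, 0, 0, 0, 0, 0.3]

```text
time_s: 13.95
ee_pos: [0.5538, 0.0911, 0.2351]
ee_rot: [-0.99, 1.571, 0.145]
ft_force: [-3.1, 0.6, 6.3]
grip_width: 0.0448
```

```bash
python3 - 2>/dev/null <<'E'
from h import *
st=env.read_state(); print(st['time_s'],st['ee_pos'],st['ft_force'])
c=env.read_camera('scene'); cr=c['image'][150:310,270:430]; cv2.imwrite('pics/s5.png',cv2.cvtColor(cv2.resize(cr,None,fx=3.7,fy=3.7,interpolation=cv2.INTER_CUBIC),cv2.COLOR_RGB2BGR))
W=cloud(c); m=(W[...,2]>.13)&(W[...,0]>.62)&(W[...,0]<.74)&(abs(W[...,1]-.04)<.07); P=W[m]; print(m.sum(),np.nanmax(P,0)); k=P[:,2]>.2; print(P[k].mean(0),k.sum())
E
```

```text
13.95 [0.5538 0.0911 0.2351] [-3.052   0.5566  6.2877]
1404 [0.7138 0.0753 0.2326]
[0.6883 0.0245 0.2133] 414
```

View pics/s5.png

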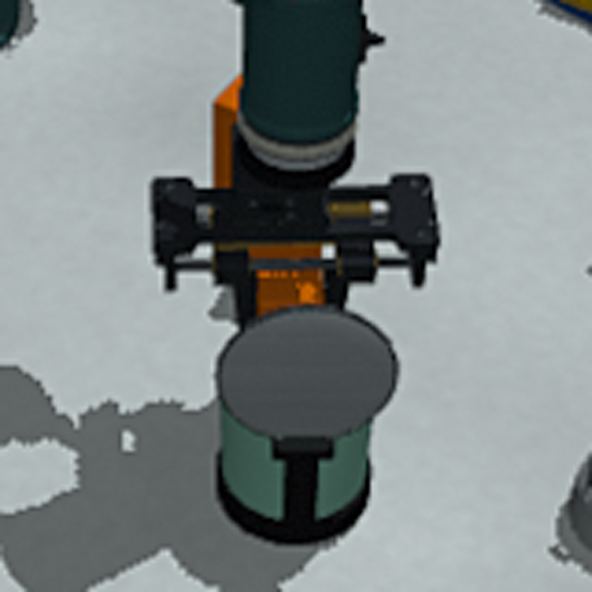

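>>> apply_moves:
  steps:
    - [-0.3, 0, 0, 0, 0, 0, 0.3]
    - [-0.3, 0, 0, 0, 0, 0, 0.6]
    - [-0.3, 0, 0, 0, 0, 0, 0.7]
    - [-0.3, 0, 0, 0, 0, 0, 0.8]
    - [-0.3, 0, 0, 0, 0, 0, 0.8]
    - [-0.3, 0, 0, 0, 0, 0, 0.8]

```text
time_s: 14.75
ee_pos: [0.5537, 0.0911, 0.2346]
ee_rot: [3.029, 1.571, -2.119]
ft_force: [0.5, -0.6, -0.6]
grip_width: 0.0705
```

```bash
python3 - 2>/dev/null <<'E'
from h import *
st=env.read_state(); print(st['time_s'],st['ee_pos'],jaw(st),st['ft_force'],st['grip_width'])
c=env.read_camera('wrist'); save(c,'w6.png')
E
```

```text
14.75 [0.5537 0.0911 0.2346] (np.float64(65.0304006738653), array([-0., -0., -1.])) [ 0.5275 -0.5836 -0.6207] 0.0705218365518143
```

View pics/w6.png

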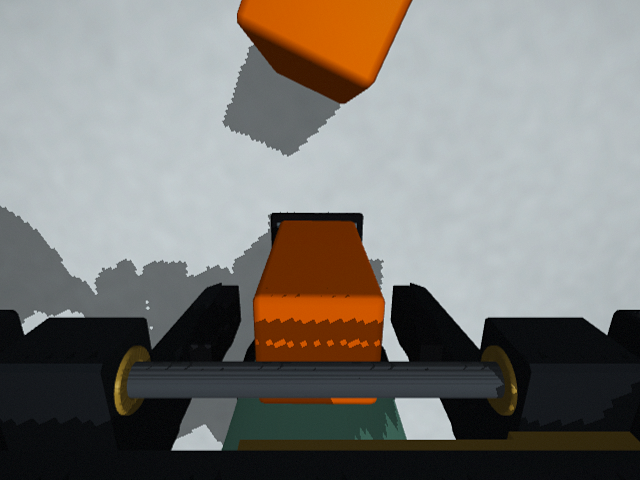

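>>> apply_moves:
  steps:
    - [-5, 0, 0, 0, 0, 0, 0.8]
    - [-20, 0, 0, 0, 0, 0, 0.8]
    - [-50, 0, 0, 0, 0, 0, 0.8]
    - [-100, 0, 0, 0, 0, 0, 0.9]
    - [-150, 0, 0, 0, 0, 0, 1]
    - [-160, 0, 0, 0, 0, 0, 1]

```text
time_s: 15.55
ee_pos: [0.555, 0.0913, 0.4009]
ee_rot: [-1.012, 1.561, 0.123]
ft_force: [-0.0, 0.2, 0.2]
grip_width: 0.0879
```

```bash
python3 - 2>/dev/null <<'E'
from h import *
st=env.read_state(); print(st['time_s'],st['ee_pos'],jaw(st),st['ft_force'],st['grip_width'])
move([.508,-.231,.25],65,st)
c=env.read_camera('scene'); cr=c['image'][150:310,270:430]; cv2.imwrite('pics/s6.png',cv2.cvtColor(cv2.resize(cr,None,fx=3.7,fy=3.7,interpolation=cv2.INTER_CUBIC),cv2.COLOR_RGB2BGR))
E
```

```text
15.55 [0.555  0.0913 0.4009] (np.float64(65.03002348502035), array([ 0.0097,  0.0012, -1.    ])) [-0.0337  0.1523  0.2278] 0.08791134310336936
row mm [   3.1  -93.5 -312. ] rot [0.0005 0.0052 0.0083] deg 0.6
```

View pics/s6.png

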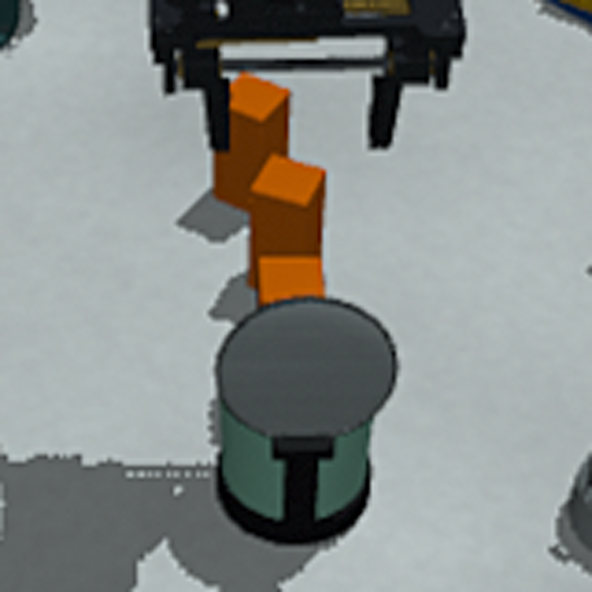

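>>> apply_moves:
  steps:
    - [0, -17, -55, 0, 0, 0, 1]
    - [0, -34, -112, 0, 0, 0, 1]
    - [0, -51, -170, 0, 0, 0, 1]
    - [0, -68, -228, 0, 0, 0, 1]
    - [0, -84, -280, 0, 0, 0, 1]
    - [0, -94, -312, 0, 0, 0, 1]
    - [0, -94, -312, 0, 0, 0, 1]
    - [0, -94, -312, 0, 0, 0, 1]

```text
time_s: 16.6
ee_pos: [0.5069, -0.2308, 0.3934]
ee_rot: [1.302, 1.568, 2.436]
ft_force: [0.1, -0.1, 0.6]
grip_width: 0.0879
```

```bash
python3 - 2>/dev/null <<'E'
from h import *
st=env.read_state(); print(st['time_s'],st['ee_pos'],jaw(st),st['ft_force'],st['grip_width'])
c=env.read_camera('wrist'); save(c,'w7.png'); W=cloud(c,st)
m=(W[...,2]>.03)&(abs(W[...,0]-.508)<.04)&(abs(W[...,1]+.231)<.04); P=W[m]; print(m.sum(),P.min(0),P.max(0))
t=P[P[:,2]>.066]; print(len(t),t.mean(0),cv2.minEnclosingCircle((t[:,:2]*1000).astype(np.float32)))
E
```

```text
16.6 [ 0.5069 -0.2308  0.3934] (np.float64(65.01039647383776), array([-0.002 ,  0.0017, -1.    ])) [ 0.1294 -0.0575  0.564 ] 0.08791281578884837
30251 [ 0.468  -0.271   0.0302] [ 0.535  -0.191   0.3326]
30082 [ 0.4851 -0.2274  0.3089] ((501.52239990234375, -231.65811157226562), 51.63231658935547)
```

View pics/w7.png

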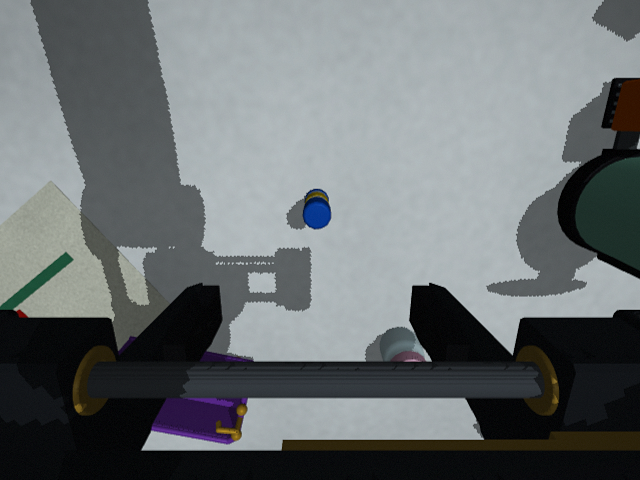

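```bash
python3 - 2>/dev/null <<'E'
from h import *
st=env.read_state()
c=env.read_camera('wrist'); W=cloud(c,st)
m=(W[...,2]>.03)&(W[...,2]<.09)&(abs(W[...,0]-.508)<.04)&(abs(W[...,1]+.231)<.04); P=W[m]; print(m.sum(),P.min(0),P.max(0))
t=P[abs(P[:,2]-.071)<.004]; print(len(t),t.mean(0),cv2.minEnclosingCircle((t[:,:2]*1000).astype(np.float32)))
print(atz(c,(317,215),.07,st))
E
```

```text
800 [ 0.4936 -0.2413  0.0301] [ 0.519  -0.2157  0.0733]
619 [ 0.5057 -0.2282  0.0707] ((506.16961669921875, -228.4513397216797), 12.86664867401123)
[ 0.5062 -0.2276  0.07  ]
```

```bash
python3 - 2>/dev/null <<'E'
from h import *
move([.5065,-.2293,.047],65)
E
```

```text
row mm [200.1   0.8   0.4] rot [ 0.0019  0.0004 -0.0013] deg 0.1
```

>>> apply_moves:
  steps:
    - [50, 1, 0, 0, 0, 0, 1]
    - [100, 1, 0, 0, 0, 0, 1]
    - [150, 1, 0, 0, 0, 0, 1]
    - [180, 1, 0, 0, 0, 0, 1]
    - [198, 1, 0, 0, 0, 0, 1]
    - [198, 1, 0, 0, 0, 0, 1]

```text
time_s: 17.45
ee_pos: [0.5061, -0.23, 0.1957]
ee_rot: [1.504, 1.568, 2.64]
ft_force: [0.5, -0.6, 0.5]
grip_width: 0.0881
```

>>> apply_moves:
  steps:
    - [0, 0, 0, 0, 0, 0, 0.15]
    - [0, 0, 0, 0, 0, 0, 0.15]
    - [0, 0, 0, 0, 0, 0, 0.15]
    - [0, 0, 0, 0, 0, 0, 0.15]
    - [0, 0, 0, 0, 0, 0, 0.15]
    - [0, 0, 0, 0, 0, 0, 0.15]
    - [0, 0, 0, 0, 0, 0, 0.15]

```text
time_s: 18.32
ee_pos: [0.5062, -0.231, 0.1966]
ee_rot: [1.517, 1.571, 2.652]
ft_force: [0.2, -0.2, 0.3]
grip_width: 0.0249
```

>>> apply_moves:
  steps:
    - [-20, 0, 0, 0, 0, 0, 0.15]
    - [-70, 0, 0, 0, 0, 0, 0.15]
    - [-130, 0, 0, 0, 0, 0, 0.15]
    - [-190, 0, 0, 0, 0, 0, 0.15]
    - [-235, 0, 0, 0, 0, 0, 0.15]
    - [-240, 0, 0, 0, 0, 0, 0.15]

```text
time_s: 19.08
ee_pos: [0.5072, -0.2314, 0.4415]
ee_rot: [-1.607, 1.562, -0.472]
ft_force: [-0.1, -0.4, 0.2]
grip_width: 0.025
```

```bash
python3 - 2>/dev/null <<'E'
from h import *
st=env.read_state(); print(st['time_s'],st['ee_pos'],jaw(st),st['ft_force'],st['grip_width'])
c=env.read_camera('wrist'); save(c,'w8.png')
c=env.read_camera('top'); cr=c['image'][130:290,200:360]; cv2.imwrite('pics/t8.png',cv2.cvtColor(cv2.resize(cr,None,fx=3.7,fy=3.7,interpolation=cv2.INTER_CUBIC),cv2.COLOR_RGB2BGR))
# bin mouth rim: black base/ bin interior? fit rim from depth
W=cloud(c); m=(abs(W[...,2]-.115)<.004)&(abs(W[...,0]-.64)<.075)&(abs(W[...,1]-.05)<.075); print(m.sum(),np.nanmin(W[m],0),np.nanmax(W[m],0))
m=(abs(W[...,2]-.031)<.004)&(abs(W[...,0]-.64)<.06)&(abs(W[...,1]-.05)<.06);print(m.sum(),W[m].mean(0))
r=env.spot_point('bin_mouth',c); print([(q['uv'],q['p'],atz(c,q['uv'],.115)) for q in r])
E
```

```text
19.075 [ 0.5072 -0.2314  0.4415] (np.float64(65.0296153118539), array([ 0.0076, -0.0039, -1.    ])) [-0.1251 -0.395   0.1934] 0.02498809643695753
245 [ 0.566 -0.     0.111] [0.6907 0.1065 0.1189]
644 [0.6382 0.0504 0.031 ]
[([305.1, 199.8], 0.57, array([0.6385, 0.0539, 0.115 ])), ([137.9, 239.0], 0.4, array([0.5463, 0.485 , 0.115 ]))]
```

View pics/w8.png

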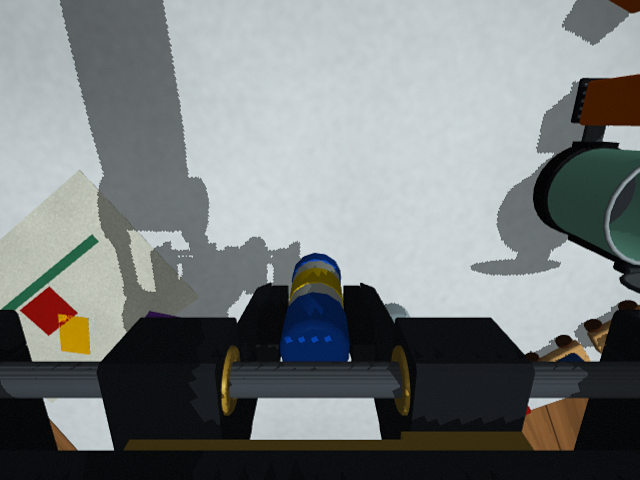

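View pics/t8.png

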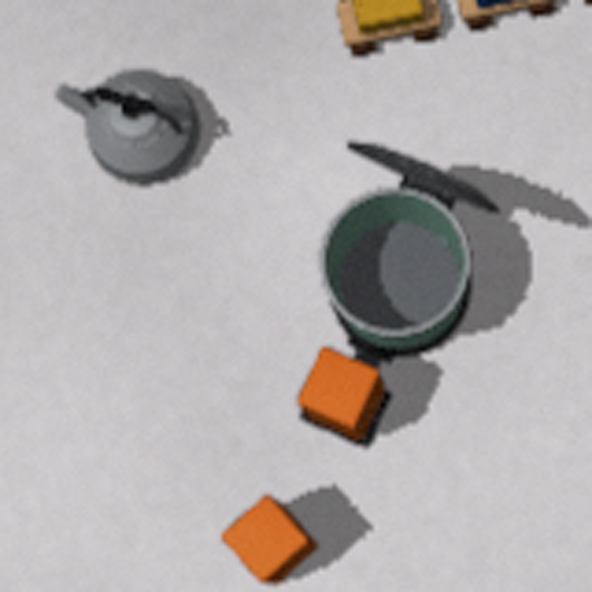

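```bash
python3 - 2>/dev/null <<'E'
from h import *
move([.6255,.0565,.294],65)
E
```

```text
row mm [ -5.7  12.9 310.9] rot [ 0.0005  0.0001 -0.002 ] deg 0.1
```

>>> apply_moves:
  steps:
    - [-4, 2, 40, 0, 0, 0, 0.15]
    - [-4, 4, 95, 0, 0, 0, 0.15]
    - [-4, 6, 150, 0, 0, 0, 0.15]
    - [-4, 8, 205, 0, 0, 0, 0.15]
    - [-4, 11, 260, 0, 0, 0, 0.15]
    - [-4, 13, 300, 0, 0, 0, 0.15]
    - [-4, 13, 311, 0, 0, 0, 0.15]
    - [-4, 13, 311, 0, 0, 0, 0.15]

```text
time_s: 20.23
ee_pos: [0.6255, 0.0566, 0.4382]
ee_rot: [2.196, 1.567, -2.951]
ft_force: [-0.1, -0.6, -0.7]
grip_width: 0.0251
```

```bash
python3 - 2>/dev/null <<'E'
from h import *
st=env.read_state(); print(st['time_s'],st['ee_pos'],jaw(st),st['grip_width'])
move([.6255,.0565,.145],65,st)
c=env.read_camera('scene'); cr=c['image'][130:310,250:430]; cv2.imwrite('pics/s9.png',cv2.cvtColor(cv2.resize(cr,None,fx=3.3,fy=3.3,interpolation=cv2.INTER_CUBIC),cv2.COLOR_RGB2BGR))
c=env.read_camera('wrist'); save(c,'w9.png')
E
```

```text
20.225 [0.6255 0.0566 0.4382] (np.float64(65.09748057794415), array([-0.004 , -0.0008, -1.    ])) 0.025052546871119914
row mm [146.2  -0.5   0.2] rot [ 0.0017 -0.0024 -0.0033] deg 0.3
```

View pics/s9.png

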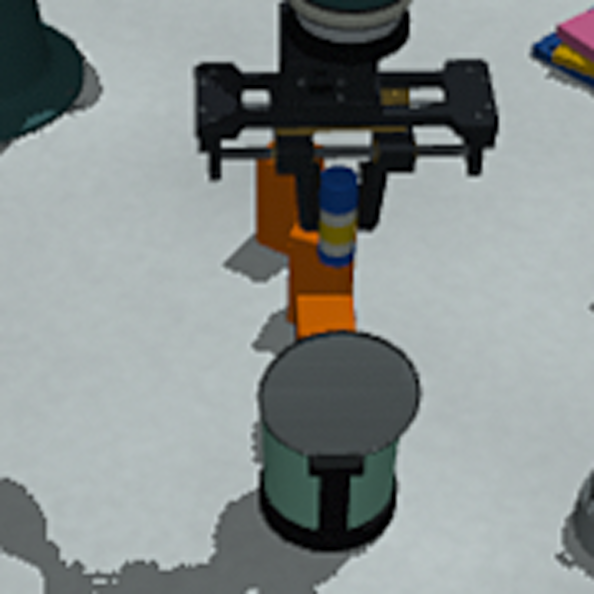

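View pics/w9.png

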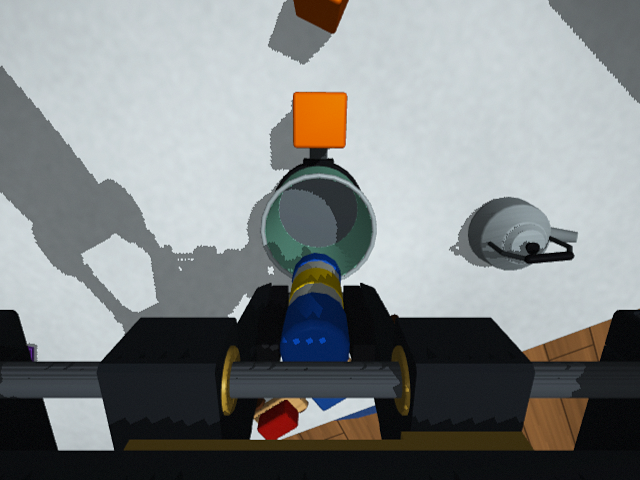

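>>> apply_moves:
  steps:
    - [20, 0, 0, 0, 0, 0, 0.15]
    - [50, 0, 0, 0, 0, 0, 0.15]
    - [80, 0, 0, 0, 0, 0, 0.15]
    - [105, 0, 0, 0, 0, 0, 0.15]
    - [125, 0, 0, 0, 0, 0, 0.15]
    - [138, 0, 0, 0, 0, 0, 0.15]
    - [145, 0, 0, 0, 0, 0, 0.15]
    - [145, 0, 0, 0, 0, 0, 0.15]

```text
time_s: 21.32
ee_pos: [0.6259, 0.0564, 0.2956]
ee_rot: [1.864, 1.571, 2.998]
ft_force: [0.5, 0.0, 0.1]
grip_width: 0.0252
```

```bash
python3 - 2>/dev/null <<'E'
from h import *
st=env.read_state(); print(st['time_s'],st['ee_pos'],jaw(st),st['grip_width'],st['ft_force'])
c=env.read_camera('wrist'); save(c,'w10.png')
E
```

```text
21.325 [0.6259 0.0564 0.2956] (np.float64(65.0273219158995), array([-0.0001,  0.    , -1.    ])) 0.02520341848220715 [0.4854 0.0014 0.0946]
```

View pics/w10.png

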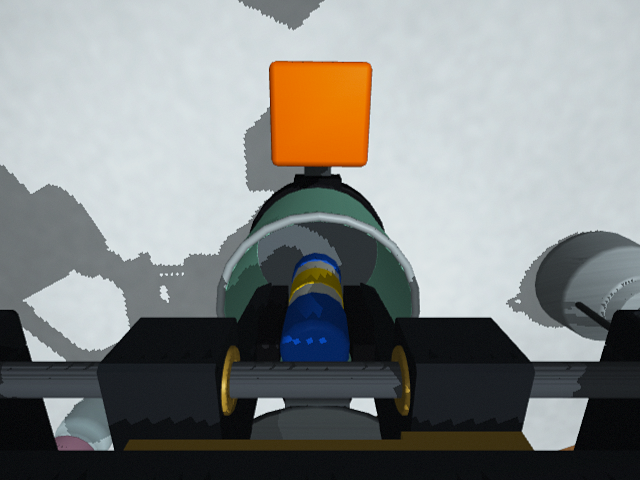

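The glue stick, at (317,300), is inside the mouth's outline and the block still stands on the pad at (320,115). I release it.

>>> apply_moves:
  steps:
    - [0, 0, 0, 0, 0, 0, 0.5]
    - [0, 0, 0, 0, 0, 0, 0.5]
    - [0, 0, 0, 0, 0, 0, 0.5]
    - [0, 0, 0, 0, 0, 0, 0.5]
    - [-20, 0, 0, 0, 0, 0, 0.5]
    - [-70, 0, 0, 0, 0, 0, 0.5]
    - [-120, 0, 0, 0, 0, 0, 0.5]
    - [-150, 0, 0, 0, 0, 0, 0.5]

```text
time_s: 22.38
ee_pos: [0.6261, 0.0564, 0.4511]
ee_rot: [-1.08, 1.565, 0.056]
ft_force: [0.4, -0.9, -0.3]
grip_width: 0.0444
```

```bash
python3 - 2>/dev/null <<'E'
from h import *
st=env.read_state(); print(st['time_s'],st['ee_pos'],jaw(st),st['grip_width'],st['ft_force'])
move([.5537,.0911,.25],65.03,st)
c=env.read_camera('wrist'); save(c,'w11.png')
E
```

```text
22.375 [0.6261 0.0564 0.4511] (np.float64(65.03168226358837), array([ 0.006 ,  0.0003, -1.    ])) 0.04438332584309013 [ 0.4445 -0.9113 -0.2744]
row mm [53.6 80.6  0.7] rot [0.     0.0028 0.0053] deg 0.3
```

View pics/w11.png

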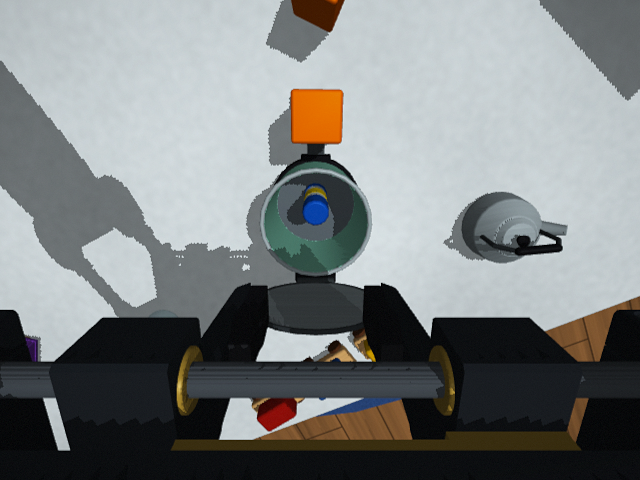

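The glue stick is in the bin at (315,205). Next I go back to the block.

>>> apply_moves:
  steps:
    - [0, 30, 0, 0, 0, 0, 0.8]
    - [0, 65, 0.5, 0, 0, 0, 0.9]
    - [0, 80.5, 0.5, 0, 0, 0, 0.9]
    - [40, 80.5, 0.5, 0, 0, 0, 0.9]
    - [54, 80.5, 0.5, 0, 0, 0, 0.9]
    - [54, 80.5, 0.5, 0, 0, 0, 0.9]

```text
time_s: 23.18
ee_pos: [0.5529, 0.0907, 0.3903]
ee_rot: [2.16, 1.568, -2.989]
ft_force: [0.0, -0.6, 0.8]
grip_width: 0.0793
```

```bash
python3 - 2>/dev/null <<'E'
from h import *
st=env.read_state(); print(st['time_s'],st['ee_pos'],jaw(st),st['grip_width'],st['ft_force'])
move([.5537,.0911,.0878],65.03,st)
c=env.read_camera('wrist'); save(c,'w12.png')
E
```

```text
23.175 [0.5529 0.0907 0.3903] (np.float64(65.02249785992069), array([-0.003 , -0.0005, -1.    ])) 0.07933220716368046 [ 0.027  -0.6434  0.7651]
row mm [155.5  -1.    1. ] rot [-0.0001 -0.0017 -0.0025] deg 0.2
```

View pics/w12.png

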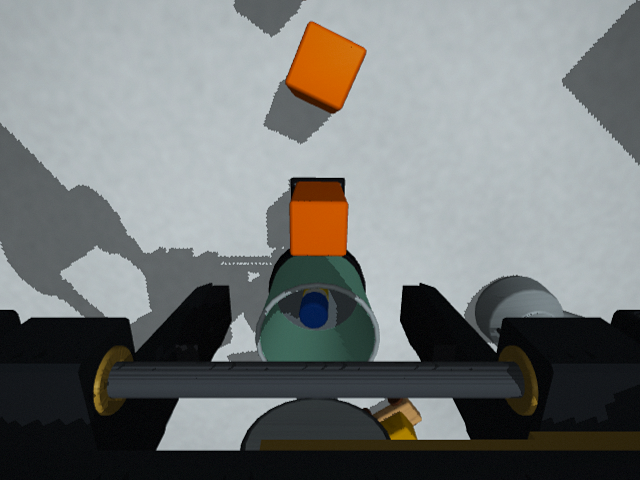

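>>> apply_moves:
  steps:
    - [30, 0, 0, 0, 0, 0, 0.9]
    - [70, 0, 0, 0, 0, 0, 0.9]
    - [110, 0, 0, 0, 0, 0, 0.9]
    - [135, 0, 0, 0, 0, 0, 0.9]
    - [148, 0, 0, 0, 0, 0, 0.9]
    - [152, 0, 0, 0, 0, 0, 0.9]
    - [152, 0, 0, 0, 0, 0, 0.9]
    - [152, 0, 0, 0, 0, 0, 0.9]

```text
time_s: 24.22
ee_pos: [0.5538, 0.0909, 0.2411]
ee_rot: [-1.015, 1.568, 0.12]
ft_force: [-0.5, 0.0, -1.1]
grip_width: 0.0794
```

```bash
python3 - 2>/dev/null <<'E'
from h import *
st=env.read_state(); print(st['time_s'],st['ee_pos'],jaw(st),st['grip_width'],st['ft_force'])
move([.5537,.0911,.0878],65.03,st)
E
```

```text
24.225 [0.5538 0.0909 0.2411] (np.float64(65.02664639446475), array([ 0.0023,  0.0003, -1.    ])) 0.07944939260142626 [-0.5358  0.0402 -1.1254]
row mm [6.3 0.1 0.1] rot [-0.0001  0.0012  0.002 ] deg 0.1
```

>>> apply_moves:
  steps:
    - [3, 0, 0, 0, 0, 0, 0.9]
    - [5, 0, 0, 0, 0, 0, 0.9]
    - [5, 0, 0, 0, 0, 0, 0.7]
    - [5, 0, 0, 0, 0, 0, 0.6]
    - [5, 0, 0, 0, 0, 0, 0.3]
    - [5, 0, 0, 0, 0, 0, 0.3]
    - [5, 0, 0, 0, 0, 0, 0.3]
    - [5, 0, 0, 0, 0, 0, 0.3]

```text
time_s: 25.22
ee_pos: [0.5531, 0.0909, 0.2348]
ee_rot: [-0.7, 1.571, 0.435]
ft_force: [0.5, 0.4, -0.0]
grip_width: 0.0446
```

```bash
python3 - 2>/dev/null <<'E'
from h import *
st=env.read_state(); print(st['time_s'],st['ee_pos'],jaw(st),st['grip_width'],st['ft_force'])
E
```

```text
25.225 [0.5531 0.0909 0.2348] (np.float64(65.03045271756802), array([ 0.0002,  0.0001, -1.    ])) 0.044623815228504504 [ 0.4627  0.448  -0.0371]
```

>>> apply_moves:
  steps:
    - [-0.4, 0, 0, 0, 0, 0, 0.3]
    - [-0.8, 0, 0, 0, 0, 0, 0.3]
    - [-1.2, 0, 0, 0, 0, 0, 0.3]
    - [-1.6, 0, 0, 0, 0, 0, 0.3]
    - [-2.0, 0, 0, 0, 0, 0, 0.3]
    - [-2.4, 0, 0, 0, 0, 0, 0.3]
    - [-2.8, 0, 0, 0, 0, 0, 0.3]
    - [-3.2, 0, 0, 0, 0, 0, 0.3]

```text
time_s: 26.22
ee_pos: [0.553, 0.0908, 0.2379]
ee_rot: [2.377, 1.571, -2.771]
ft_force: [0.6, 0.2, -1.2]
grip_width: 0.0451
```

>>> apply_moves:
  steps:
    - [-0.5, 0, 0, 0, 0, 0, 0.3]
    - [-1, 0, 0, 0, 0, 0, 0.3]
    - [-1.5, 0, 0, 0, 0, 0, 0.3]
    - [-2, 0, 0, 0, 0, 0, 0.3]
    - [-2.5, 0, 0, 0, 0, 0, 0.3]
    - [-3, 0, 0, 0, 0, 0, 0.3]
    - [-3.5, 0, 0, 0, 0, 0, 0.3]
    - [-4, 0, 0, 0, 0, 0, 0.3]

```text
time_s: 27.22
ee_pos: [0.5531, 0.0909, 0.242]
ee_rot: [-1.362, 1.571, -0.227]
ft_force: [0.4, -0.7, 0.1]
grip_width: 0.0451
```

```bash
python3 - 2>/dev/null <<'E'
from h import *
st=env.read_state(); print(st['time_s'],st['ee_pos'],jaw(st),st['grip_width'],st['ft_force'])
c=env.read_camera('scene'); cr=c['image'][130:310,250:430]; cv2.imwrite('pics/s13.png',cv2.cvtColor(cv2.resize(cr,None,fx=3.3,fy=3.3,interpolation=cv2.INTER_CUBIC),cv2.COLOR_RGB2BGR))
E
```

```text
27.225 [0.5531 0.0909 0.242 ] (np.float64(65.03324619603735), array([ 0.0002, -0.    , -1.    ])) 0.045087780538856474 [ 0.4262 -0.7167  0.0647]
```

View pics/s13.png

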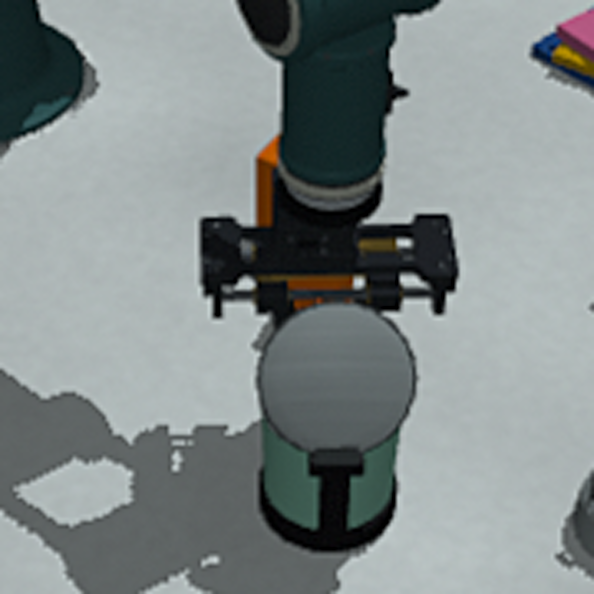

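The lid follows the pedal down; I carry on slowly.

>>> apply_moves:
  steps:
    - [-0.5, 0, 0, 0, 0, 0, 0.3]
    - [-1, 0, 0, 0, 0, 0, 0.3]
    - [-1.5, 0, 0, 0, 0, 0, 0.3]
    - [-2, 0, 0, 0, 0, 0, 0.3]
    - [-2.5, 0, 0, 0, 0, 0, 0.3]
    - [-3, 0, 0, 0, 0, 0, 0.3]
    - [-3.5, 0, 0, 0, 0, 0, 0.3]
    - [-4, 0, 0, 0, 0, 0, 0.3]

```text
time_s: 28.28
ee_pos: [0.5532, 0.0909, 0.246]
ee_rot: [-0.774, 1.57, 0.361]
ft_force: [1.1, -0.6, 0.3]
grip_width: 0.0451
```

>>> apply_moves:
  steps:
    - [-0.4, 0, 0, 0, 0, 0, 0.3]
    - [-0.8, 0, 0, 0, 0, 0, 0.3]
    - [-1.2, 0, 0, 0, 0, 0, 0.3]
    - [-1.6, 0, 0, 0, 0, 0, 0.3]
    - [-2.0, 0, 0, 0, 0, 0, 0.3]
    - [-2.4, 0, 0, 0, 0, 0, 0.3]
    - [-2.8, 0, 0, 0, 0, 0, 0.3]
    - [-3.2, 0, 0, 0, 0, 0, 0.3]

```text
time_s: 29.28
ee_pos: [0.5531, 0.0909, 0.2492]
ee_rot: [-1.128, 1.571, 0.007]
ft_force: [0.9, 0.5, 0.4]
grip_width: 0.0442
```

>>> apply_moves:
  steps:
    - [-0.3, 0, 0, 0, 0, 0, 0.3]
    - [-0.6, 0, 0, 0, 0, 0, 0.3]
    - [-0.9, 0, 0, 0, 0, 0, 0.3]
    - [-1.2, 0, 0, 0, 0, 0, 0.3]
    - [-1.5, 0, 0, 0, 0, 0, 0.3]
    - [-1.8, 0, 0, 0, 0, 0, 0.3]
    - [-2.1, 0, 0, 0, 0, 0, 0.3]
    - [-2.4, 0, 0, 0, 0, 0, 0.3]

```text
time_s: 30.28
ee_pos: [0.553, 0.0909, 0.2515]
ee_rot: [-1.922, 1.571, -0.787]
ft_force: [1.9, -0.8, 0.4]
grip_width: 0.0446
```

>>> apply_moves:
  steps:
    - [-0.25, 0, 0, 0, 0, 0, 0.3]
    - [-0.5, 0, 0, 0, 0, 0, 0.3]
    - [-0.75, 0, 0, 0, 0, 0, 0.3]
    - [-1, 0, 0, 0, 0, 0, 0.3]
    - [-1.25, 0, 0, 0, 0, 0, 0.3]
    - [-1.5, 0, 0, 0, 0, 0, 0.3]
    - [-1.75, 0, 0, 0, 0, 0, 0.3]
    - [-2, 0, 0, 0, 0, 0, 0.3]

```text
time_s: 31.28
ee_pos: [0.553, 0.0909, 0.2535]
ee_rot: [-0.027, 1.571, 1.108]
ft_force: [1.5, 0.0, 0.4]
grip_width: 0.0448
```

>>> apply_moves:
  steps:
    - [-0.25, 0, 0, 0, 0, 0, 0.3]
    - [-0.5, 0, 0, 0, 0, 0, 0.3]
    - [-0.75, 0, 0, 0, 0, 0, 0.3]
    - [-1, 0, 0, 0, 0, 0, 0.3]
    - [-1.25, 0, 0, 0, 0, 0, 0.3]
    - [-1.5, 0, 0, 0, 0, 0, 0.3]
    - [-1.75, 0, 0, 0, 0, 0, 0.3]
    - [-2, 0, 0, 0, 0, 0, 0.3]

```text
time_s: 32.28
ee_pos: [0.553, 0.0909, 0.2555]
ee_rot: [-0.765, 1.571, 0.37]
ft_force: [1.4, -0.1, 0.7]
grip_width: 0.0447
```

```bash
python3 - 2>/dev/null <<'E'
from h import *
st=env.read_state(); print(st['time_s'],st['ee_pos'],jaw(st),st['grip_width'],st['ft_force'])
c=env.read_camera('scene'); cr=c['image'][130:310,250:430]; cv2.imwrite('pics/s14.png',cv2.cvtColor(cv2.resize(cr,None,fx=3.3,fy=3.3,interpolation=cv2.INTER_CUBIC),cv2.COLOR_RGB2BGR))
E
```

```text
32.275 [0.553  0.0909 0.2555] (np.float64(65.0287225714752), array([ 0.,  0., -1.])) 0.044718711186314784 [ 1.4475 -0.0759  0.7448]
```

View pics/s14.png

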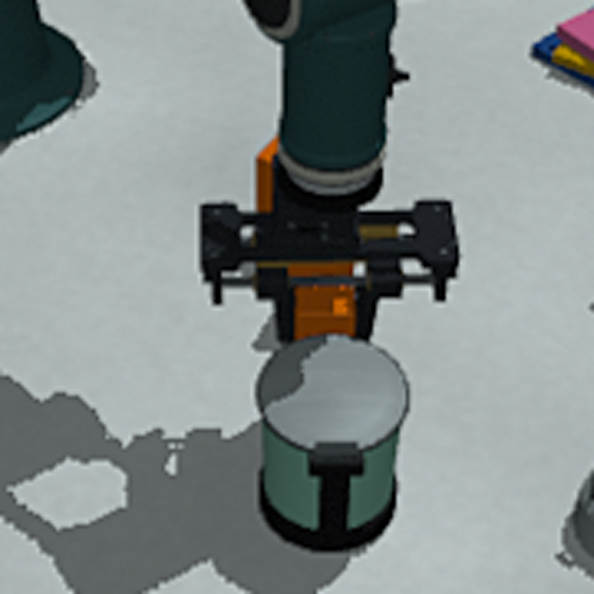

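Nearly shut; I keep easing at 0.25 mm per row.

>>> apply_moves:
  steps:
    - [-0.25, 0, 0, 0, 0, 0, 0.3]
    - [-0.5, 0, 0, 0, 0, 0, 0.3]
    - [-0.75, 0, 0, 0, 0, 0, 0.3]
    - [-1, 0, 0, 0, 0, 0, 0.3]
    - [-1.25, 0, 0, 0, 0, 0, 0.3]
    - [-1.5, 0, 0, 0, 0, 0, 0.3]
    - [-1.75, 0, 0, 0, 0, 0, 0.3]
    - [-2, 0, 0, 0, 0, 0, 0.3]

```text
time_s: 33.33
ee_pos: [0.5527, 0.0909, 0.2572]
ee_rot: [1.926, 1.57, 3.061]
ft_force: [1.5, -0.6, -1.0]
grip_width: 0.0447
```

>>> apply_moves:
  steps:
    - [-0.25, 0, 0, 0, 0, 0, 0.3]
    - [-0.5, 0, 0, 0, 0, 0, 0.3]
    - [-0.75, 0, 0, 0, 0, 0, 0.3]
    - [-1, 0, 0, 0, 0, 0, 0.3]
    - [-1.25, 0, 0, 0, 0, 0, 0.3]
    - [-1.5, 0, 0, 0, 0, 0, 0.3]
    - [-1.75, 0, 0, 0, 0, 0, 0.3]
    - [-2, 0, 0, 0, 0, 0, 0.3]

```text
time_s: 34.33
ee_pos: [0.553, 0.0908, 0.2596]
ee_rot: [-1.233, 1.571, -0.098]
ft_force: [-0.5, 0.9, -1.7]
grip_width: 0.0447
```

>>> apply_moves:
  steps:
    - [-0.4, 0, 0, 0, 0, 0, 0.3]
    - [-0.8, 0, 0, 0, 0, 0, 0.3]
    - [-1.2, 0, 0, 0, 0, 0, 0.3]
    - [-1.6, 0, 0, 0, 0, 0, 0.3]
    - [-2, 0, 0, 0, 0, 0, 0.3]

```text
time_s: 34.95
ee_pos: [0.553, 0.0909, 0.2615]
ee_rot: [2.853, 1.571, -2.295]
ft_force: [0.2, -0.5, -1.0]
grip_width: 0.0452
```

```bash
python3 - 2>/dev/null <<'E'
from h import *
st=env.read_state(); print(st['time_s'],st['ee_pos'],jaw(st),st['grip_width'],st['ft_force'])
c=env.read_camera('scene'); cr=c['image'][130:310,250:430]; cv2.imwrite('pics/s15.png',cv2.cvtColor(cv2.resize(cr,None,fx=3.3,fy=3.3,interpolation=cv2.INTER_CUBIC),cv2.COLOR_RGB2BGR))
E
```

```text
34.95 [0.553  0.0909 0.2615] (np.float64(65.02902781096691), array([-0., -0., -1.])) 0.04519852554870982 [ 0.2172 -0.5094 -1.0093]
```

View pics/s15.png

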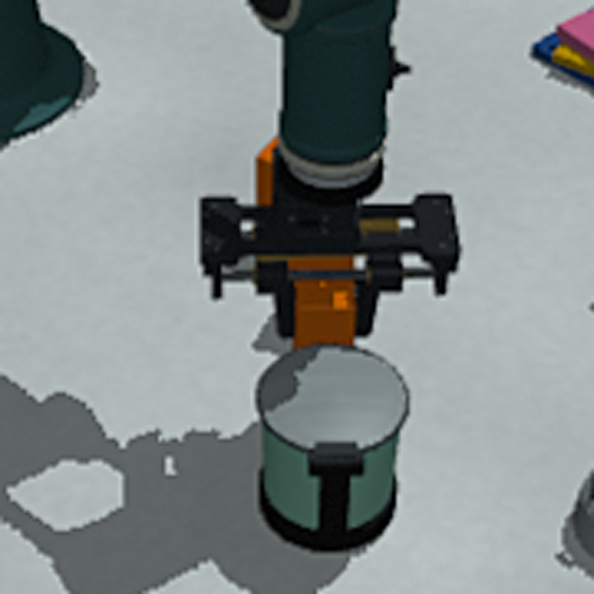

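>>> apply_moves:
  steps:
    - [-3, 0, 0, 0, 0, 0, 0.3]
    - [-15, 0, 0, 0, 0, 0, 0.3]
    - [-40, 0, 0, 0, 0, 0, 0.3]
    - [-70, 0, 0, 0, 0, 0, 0.3]
    - [-85, 0, 0, 0, 0, 0, 0.3]
    - [-85, 0, 0, 0, 0, 0, 0.3]

```text
time_s: 35.75
ee_pos: [0.5536, 0.0909, 0.3484]
ee_rot: [-1.01, 1.567, 0.125]
ft_force: [-0.1, 0.2, -2.3]
grip_width: 0.0447
```

```bash
python3 - 2>/dev/null <<'E'
from h import *
st=env.read_state(); print(st['time_s'],st['ee_pos'],jaw(st),st['grip_width'],st['ft_force'])
move([.514,.261,.200],36,st)
E
```

```text
35.75 [0.5536 0.0909 0.3484] (np.float64(65.02991326703534), array([ 0.0035,  0.0004, -1.    ])) 0.044719269152877716 [-0.099   0.1776 -2.3407]
row mm [  1.3 107.7 137.4] rot [0.5067 0.0026 0.0025] deg 29.0
```

>>> apply_moves:
  steps:
    - [0, 15, 20, 0.06, 0, 0, 0.3]
    - [0, 40, 52, 0.18, 0, 0, 0.3]
    - [0, 66, 84, 0.3, 0, 0, 0.3]
    - [0, 90, 115, 0.42, 0, 0, 0.3]
    - [0, 104, 132, 0.5, 0, 0, 0.3]
    - [0, 107.7, 137.4, 0.507, 0, 0, 0.3]
    - [0, 107.7, 137.4, 0.507, 0, 0, 0.3]

```text
time_s: 36.62
ee_pos: [0.5132, 0.2607, 0.3455]
ee_rot: [-3.109, 1.569, -2.479]
ft_force: [-0.4, -0.3, -1.2]
grip_width: 0.0448
```

>>> apply_moves:
  steps:
    - [20, 0, 0, 0, 0, 0, 0.3]
    - [50, 0, 0, 0, 0, 0, 0.3]
    - [80, 0, 0, 0, 0, 0, 0.3]
    - [100, 0, 0, 0, 0, 0, 0.3]
    - [108, 0, 0, 0, 0, 0, 0.3]
    - [112, 0, 0, 0, 0, 0, 0.3]
    - [114, 0, 0, 0, 0, 0, 0.3]
    - [114, 0, 0, 0, 0, 0, 0.3]

```text
time_s: 37.62
ee_pos: [0.5138, 0.2611, 0.2333]
ee_rot: [-0.197, 1.569, 0.431]
ft_force: [-0.5, -0.4, -1.3]
grip_width: 0.0443
```

```bash
python3 - 2>/dev/null <<'E'
from h import *
st=env.read_state(); print(st['time_s'],st['ee_pos'],jaw(st),st['grip_width'],st['ft_force'])
E
```

```text
37.625 [0.5138 0.2611 0.2333] (np.float64(35.991509694495626), array([ 0.0013,  0.0006, -1.    ])) 0.04431308520663588 [-0.5322 -0.4349 -1.3014]
```

Bottom is about 8 mm above the table.

>>> apply_moves:
  steps:
    - [3, 0, 0, 0, 0, 0, 0.3]
    - [5, 0, 0, 0, 0, 0, 0.3]
    - [6, 0, 0, 0, 0, 0, 0.3]
    - [6.5, 0, 0, 0, 0, 0, 0.3]
    - [7, 0, 0, 0, 0, 0, 0.3]
    - [7.3, 0, 0, 0, 0, 0, 0.3]

```text
time_s: 38.38
ee_pos: [0.5134, 0.2609, 0.2252]
ee_rot: [-2.977, 1.571, -2.349]
ft_force: [-0.7, 1.1, -0.5]
grip_width: 0.0445
```

>>> apply_moves:
  steps:
    - [0.3, 0, 0, 0, 0, 0, 0.3]
    - [0.6, 0, 0, 0, 0, 0, 0.3]
    - [0.6, 0, 0, 0, 0, 0, 0.3]

```text
time_s: 38.75
ee_pos: [0.5134, 0.2609, 0.2246]
ee_rot: [2.318, 1.571, 2.946]
ft_force: [0.3, -0.0, -0.9]
grip_width: 0.0447
```

>>> apply_moves:
  steps:
    - [0.3, 0, 0, 0, 0, 0, 0.3]
    - [0.6, 0, 0, 0, 0, 0, 0.3]
    - [0.6, 0, 0, 0, 0, 0, 0.3]

```text
time_s: 39.12
ee_pos: [0.5135, 0.2609, 0.2242]
ee_rot: [-0.674, 1.571, -0.046]
ft_force: [-1.3, -0.8, 1.1]
grip_width: 0.0449
```

Contact with the table (−1.4 to +1.1 N). I release and withdraw.

>>> apply_moves:
  steps:
    - [0, 0, 0, 0, 0, 0, 0.6]
    - [0, 0, 0, 0, 0, 0, 0.8]
    - [0, 0, 0, 0, 0, 0, 0.9]
    - [0, 0, 0, 0, 0, 0, 0.9]
    - [0, 0, 0, 0, 0, 0, 0.9]

```text
time_s: 39.75
ee_pos: [0.5134, 0.2609, 0.224]
ee_rot: [0.954, 1.571, 1.582]
ft_force: [-0.6, 0.1, -0.4]
grip_width: 0.0791
```

>>> apply_moves:
  steps:
    - [-10, 0, 0, 0, 0, 0, 0.9]
    - [-40, 0, 0, 0, 0, 0, 0.9]
    - [-90, 0, 0, 0, 0, 0, 0.9]
    - [-140, 0, 0, 0, 0, 0, 0.9]
    - [-180, 0, 0, 0, 0, 0, 0.9]
    - [-190, 0, 0, 0, 0, 0, 0.9]
    - [-190, 0, 0, 0, 0, 0, 0.9]

```text
time_s: 40.62
ee_pos: [0.5133, 0.2609, 0.4144]
ee_rot: [-0.198, 1.57, 0.43]
ft_force: [0.1, -0.3, -0.1]
grip_width: 0.0788
```

```bash
python3 - 2>/dev/null <<'E'
from h import *
st=env.read_state(); print(st['time_s'],st['ee_pos'],st['grip_width'],st['ft_force'])
c=env.read_camera('wrist'); save(c,'w20.png'); W=cloud(c,st); hsv=cv2.cvtColor(c['image'],cv2.COLOR_RGB2HSV)
om=(hsv[...,0]>5)&(hsv[...,0]<18)&(hsv[...,1]>150)&(hsv[...,2]>60)&(abs(W[...,2]-.1)<.008)&(W[...,1]>.22)
P=W[om]; print(np.median(P[:,2]),cv2.minAreaRect((P[:,:2]*1000).astype(np.float32)))
c=env.read_camera('scene'); save(c,'s20.png'); W=cloud(c)
m=(W[...,2]>0.118)&(W[...,0]>0.5)&(W[...,0]<0.75)&(abs(W[...,1]-.05)<.1)
print('lid',m.sum(),np.nanmean(W[m],0),np.nanmin(W[m],0),np.nanmax(W[m],0),'before 1266 [0.6445 0.0452 0.1247] [.583 -.0072 .118] [.7005 .1038 .1323]')
a=cv2.imread('pics/scene0.png');b=cv2.imread('pics/s20.png'); print({k:float(cv2.absdiff(a,b)[s].mean()) for k,s in dict(kettle=np.s_[255:310,415:475],jar=np.s_[315:355,245:280],tub=np.s_[320:385,95:190],ward=np.s_[125:235,450:535]).items()})
E
```

```text
40.625 [0.5133 0.2609 0.4144] 0.0787934620849375 [ 0.124  -0.3196 -0.1176]
0.10103091931566588 ((512.5162963867188, 263.5906066894531), (44.25286865234375, 43.60471725463867), 36.10380554199219)
lid 1268 [0.6446 0.0454 0.1247] [ 0.5839 -0.0076  0.118 ] [0.7024 0.1041 0.1325] before 1266 [0.6445 0.0452 0.1247] [.583 -.0072 .118] [.7005 .1038 .1323]
{'kettle': 3.9434343434343435, 'jar': 4.147619047619048, 'tub': 3.100242914979757, 'ward': 2.9837789661319074}
```

View pics/s20.png

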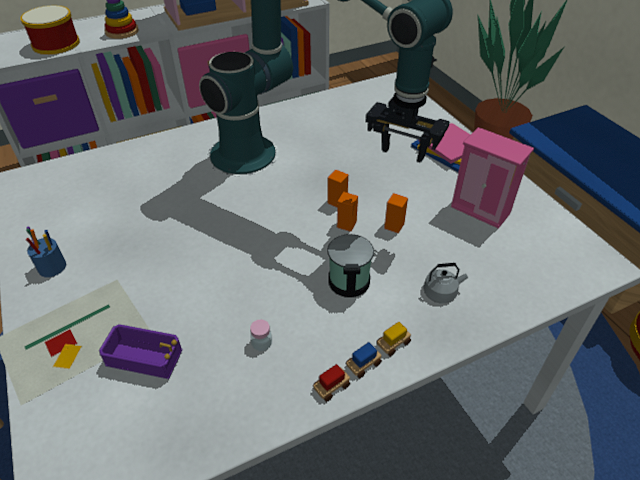

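View pics/w20.png

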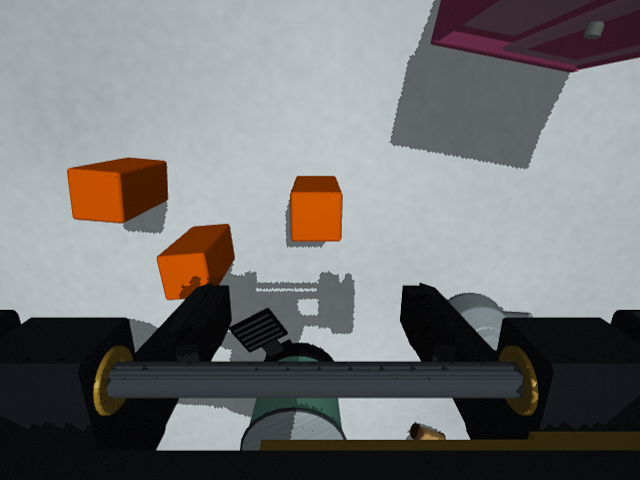

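The block stands upright at (316,208) in the wrist view and (396,213) in the scene view. The lid is shut, the glue stick is gone from the table, and the bystanders look unchanged.

```bash
python3 -c "
from plant import env
print(env.close_job())"
```

```text
the job is handed in; nothing more can be done
None
```

The glue stick is in the bin, the lid is shut, and the block stands upright on the table again, back where it started. I handed the job in at about 41 s.

- **Opening:** I took the leftmost orange block and pressed the pedal down slowly. It was on its stop: the force rose to 6.3 N with no further movement. I left the block standing there on its own and the lid stayed up. I then dropped the glue stick in, and the wrist picture showed it inside the bin.
- **Closing:** I gripped the block again and raised it over about 9 s, at 2 to 4 mm/s, slower towards the end. The lid followed the pedal down; I saw it part-way in the pictures but did not measure its speed as it closed.
- **Final checks:**
  - The lid's points in the scene picture match those from the start to about 2 mm.
  - The block's top is level at 101 mm, at about (0.513, 0.264), well clear of the bin.
  - The kettle, jar, tub and wardrobe look unmoved in the picture.
  - The gripper was open and touching nothing.
- **Disagreement:** the top and wrist cameras differed by up to about 5 mm on where things are, so I used values in between for the pad.

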